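# Seal the calibrated sensor modules

### The arm

A 7-joint arm with a two-finger parallel gripper is mounted at the origin on a cart in front of the work surface, level with it; the furniture and walls round the work are solid. World frame = base frame: x ahead of the robot, y to its left, z up, the work surface at z = 0. Lengths are in m, angles in rad, forces in N, time in s.
With the tool pointing down it reaches from about 0.425 to 0.925 m from the base axis. Payload 6.8 kg.
Tool frame: the origin (TCP) lies at the very end of the fingers, on their centre line; the grasp point (between the pads) lies 19 mm behind it (bot.grip_depth is the distance from the TCP to the grasp point, in m); z points along the fingers, y is the direction in which the jaws open and shut (so a half turn about z gives the same grasp; the last joint's range is limited). The gripper opens to 85 mm and grips with 20 to 120 N. Pads are 22 mm wide; open, the fingers measure 114 mm over their backs; the gripper's body (76 mm by 85 mm) begins 54 mm behind the grasp point. The pads swing forward as they close: fully open they stand 13 mm farther back than shut.
Start: joints at [1.13, 0.477, 0.022, 1.555, -0.011, 1.109, -0.083], TCP at [0.221, -0.638, 0.231] pointing down, gripper open.
Joint ranges: [-2.96, 2.96], [-0.34, 2.1], [-1.41, 1.46], [0.24, 2.44], [-1.37, 4.51], [0.17, 1.92], [-2.96, 2.96]. Speed limits (rad/s): [2.39, 2.39, 3.14, 3.14, 3.14, 3.14, 3.14].

### API

Orientations are given as a unit quaternion [w, x, y, z].
In Python, from station import bot gives the robot as it stands.
- The arm moves only by the tool step_arm, never from a script. Its argument "increments" is a list of rows, each a list of 7 numbers: the shift along the world's x, y, z in m, then the turn, a rotation vector about the world's x, y, z in degrees, then the gripper command: -1 is fully open, 1 is shut, values between are in proportion. In form: [[dx, dy, dz, rx, ry, rz, fingers], ...]. A call has 1 to 10 rows; each row is the pose to reach, as a shift and turn from the pose commanded when the call began; what a row does not reach only later rows make up. A row lasts 1/12 s, in which the tool goes at most 41.7 mm and 7.16 degrees, less where a joint would pass 70% of its speed; a pose out of reach is approached as far as the arm can. A call with a gripper value outside its range is refused whole. The fingers move at their own pace and stop on an object; "force" is the grip in N (left out, the last holds). Time passes only in rows, so rows that repeat a pose let the fingers close. It gives the time, the measured TCP pose, the force and the opening at its end, in the units of the state.
- bot.get_obs(): the state, without advancing time (a new reading comes with each control period).
- bot.read_camera(name): name is "scene" or "side" or "wrist"; returns a dict with "color" (480x640x3 uint8, red, green, blue), "intrinsics" (3x3 intrinsics, pixels), "extrinsics" (4x4, takes a point from camera to world coordinates). Camera axes: x right, y up, looking along -z (the intrinsics and any distortion apply to the point x, -y, -z); pixel columns grow to the right and rows downward; lengths in m; the calibration is good to about 2 mm. A picture is of the moment at which its call begins. There is no depth.
- bot.hand_in(): hands the job in, once; it reports no verdict.
Trained networks look in the newest picture that a camera, given by its name, has taken for a name from the list of things; names that differ only in an ending like _2 or _b are one class to them, and where a whole thing is asked for, a point or a joint stands for the part that bears it (a point fixed in the world has none). Each returns a list of dicts, best first, with "conf" (0 to 1); they miss things now and then, are a little off and sometimes report something else, mostly with a low value. They report only what shows in the picture. A call takes as long as a camera call. They do not tell look-alikes from the thing itself.
- bot.recognise(thing, camera): "location" ([column, row] as shares, 0 to 1, of the picture: columns of its width, rows of its height, amid what is visible of it).
- bot.place_of(thing, camera): "location" ([column, row] as shares, 0 to 1, of the picture: columns of its width, rows of its height: a listed point, or the origin of a listed thing).
The state is a dict: "t": time; "q": joint angles; "joint_vel": joint speeds; "joint_torque": joint torques, N m; "eef_pos": TCP position; "tool_rot": TCP orientation; "contact_force": force on the tool from outside, world axes, zero at the start; "torque": the same for the moment, N m; "gripper_width": opening from 0.0 (shut) to 1.0 (fully open).
Only numpy, scipy, OpenCV 4.12 (cv2) and the standard library are available. Lean on these libraries where they do the work, as an engineer would, in place of code of your own. Each camera call takes 0.05 s, during which the arm holds its last target.

### The job

Load every sensor module on the bench into a nest of its own on the slide carriage, then run the carriage home against its end stop. There, seal each module with the sealing punch: press it squarely down on both brass plugs at once until both are flush, and lift it straight off so that the module stays seated. Then stand the punch upright on its rest and draw the loaded carriage fully back to its loading end for unloading, all modules still in their nests; leave the solder spool and side cutters alone.

Things in the scene. Friction and masses are not known exactly. Their poses are not given: they have to be found in the camera images.
- fixture: Slide fixture fixed to the bench: a flat aluminium base 120 x 420 x 10 mm with two rails and a dark steel end stop at its +y end. Origin on the bench under the middle of the base; its y axis runs along the rails towards the end stop, z up. To the left of the work the bench has a 40 mm square upright post (world x 0.335, y 0.37, 1.25 m tall) and from it a beam running away from the robot along y = 0.33, its underside 0.54 m above the bench: keep the arm clear of both.
- carriage (a joint): Travel of the grey carriage along the fixture's y axis, in m: 0 fully back at the loading end (a hard stop too), 0.100 hard against the end stop. It slides against about 3 N of friction and stays where it is left.
- carriage_handle (a point): Middle of the top of the carriage's black handle, a fixed upright block 40 mm (fixture x) x 16 mm (fixture y) standing 52 mm above the deck at the carriage's end away from the stop. Axes parallel to the fixture's. The deck of the carriage is 34 mm above the bench; the nearest kerb begins 29 mm from the handle's face, and a module in nest_1 about 45 mm from the handle's face.
- rest: Punch rest fixed to the bench: a dark steel round dish, 68 mm outside, 58 mm inside, rim 10 mm high, inner floor 5 mm above the bench. Origin at the centre of its underside.
- punch: Loose sealing punch, 95 mm tall, 160 g, standing upright on its foot. Origin at the centre of the flat round steel foot's underside (the working face, 30 mm diameter), z up along the punch. Foot 12 mm high, thin 16 mm neck up to 29 mm, then a black square handle 24 x 24 mm from 29 to 95 mm with its flats facing the punch's x and y.
- solder_spool: Bystander: spool of solder wire 58 mm across, 36 mm high. To be left alone. Origin at the centre of its underside.
- side_cutters: Bystander: blue-handled side cutters lying flat, 52 x 109 x 13 mm. To be left alone. Origin at the centre of its underside.
- nest_1 (a point): Centre of the floor of nest 1 of the carriage (nearest the handle; nests are 72 mm apart along the slide). A nest is a shallow pocket 47 mm (x) by 63 mm (y) between kerbs 5 mm high, its floor 34 mm above the bench; axes parallel to the fixture's. Moves with the carriage. Any module fits any nest, either way round.
- nest_2 (a point): Centre of the floor of nest 2 of the carriage (the middle one; nests are 72 mm apart along the slide). A nest is a shallow pocket 47 mm (x) by 63 mm (y) between kerbs 5 mm high, its floor 34 mm above the bench; axes parallel to the fixture's. Moves with the carriage. Any module fits any nest, either way round.
- nest_3 (a point): Centre of the floor of nest 3 of the carriage (nearest the end stop; nests are 72 mm apart along the slide). A nest is a shallow pocket 47 mm (x) by 63 mm (y) between kerbs 5 mm high, its floor 34 mm above the bench; axes parallel to the fixture's. Moves with the carriage. Any module fits any nest, either way round.
- module_1: Loose aluminium sensor module, a block 40 (x) x 54 (y) x 36 mm, 180 g; may be absent. Origin at the centre of its underside, z up. Two brass seal plugs of 8 mm diameter stand 4 mm proud of its top, at 9 mm either side of its centre along its y axis (plug a at -y, plug b at +y). Grasp it across its 40 mm width.
- plug_1a (a joint): How far plug a of module_1 has been pressed down, in m: 0 as new, 0.004 flush with the module's top. It yields at about 4 N plus 1.5 N for each 10 mm/s of pressing speed, and stays where it is pressed.
- plug_1b (a joint): How far plug b of module_1 has been pressed down, in m: 0 as new, 0.004 flush with the module's top. It yields at about 4 N plus 1.5 N for each 10 mm/s of pressing speed, and stays where it is pressed.
- module_2: Loose aluminium sensor module, a block 40 (x) x 54 (y) x 36 mm, 180 g; may be absent. Origin at the centre of its underside, z up. Two brass seal plugs of 8 mm diameter stand 4 mm proud of its top, at 9 mm either side of its centre along its y axis (plug a at -y, plug b at +y). Grasp it across its 40 mm width.
- plug_2a (a joint): How far plug a of module_2 has been pressed down, in m: 0 as new, 0.004 flush with the module's top. It yields at about 4 N plus 1.5 N for each 10 mm/s of pressing speed, and stays where it is pressed.
- plug_2b (a joint): How far plug b of module_2 has been pressed down, in m: 0 as new, 0.004 flush with the module's top. It yields at about 4 N plus 1.5 N for each 10 mm/s of pressing speed, and stays where it is pressed.
- module_3: Loose aluminium sensor module, a block 40 (x) x 54 (y) x 36 mm, 180 g; may be absent. Origin at the centre of its underside, z up. Two brass seal plugs of 8 mm diameter stand 4 mm proud of its top, at 9 mm either side of its centre along its y axis (plug a at -y, plug b at +y). Grasp it across its 40 mm width.
- plug_3a (a joint): How far plug a of module_3 has been pressed down, in m: 0 as new, 0.004 flush with the module's top. It yields at about 4 N plus 1.5 N for each 10 mm/s of pressing speed, and stays where it is pressed.
- plug_3b (a joint): How far plug b of module_3 has been pressed down, in m: 0 as new, 0.004 flush with the module's top. It yields at about 4 N plus 1.5 N for each 10 mm/s of pressing speed, and stays where it is pressed.
Things that resemble listed ones, but are neither listed nor needed, are in the scene too. What is shaped like the module_1 but green or purple is not meant. What is shaped like the module_3 but red is not meant.

How it is judged:
On the way, in this order (a step that is already met when the one before it is completed fails the run):
1. every module is seated in a nest of the carriage and released (((horizontal distance between module_1 and nest_1 below 0.0075 m and z of module_1 in the frame of nest_1 below 0.0025 m and angle between the y axis of module_1 and the y axis of nest_1, either way round below 0.12 rad and angle between module_1's own z axis and vertical below 0.06 rad) or (horizontal distance between module_1 and nest_2 below 0.0075 m and z of module_1 in the frame of nest_2 below 0.0025 m and angle between the y axis of module_1 and the y axis of nest_2, either way round below 0.12 rad and angle between module_1's own z axis and vertical below 0.06 rad) or (horizontal distance between module_1 and nest_3 below 0.0075 m and z of module_1 in the frame of nest_3 below 0.0025 m and angle between the y axis of module_1 and the y axis of nest_3, either way round below 0.12 rad and angle between module_1's own z axis and vertical below 0.06 rad)) and ((horizontal distance between module_2 and nest_1 below 0.0075 m and z of module_2 in the frame of nest_1 below 0.0025 m and angle between the y axis of module_2 and the y axis of nest_1, either way round below 0.12 rad and angle between module_2's own z axis and vertical below 0.06 rad) or (horizontal distance between module_2 and nest_2 below 0.0075 m and z of module_2 in the frame of nest_2 below 0.0025 m and angle between the y axis of module_2 and the y axis of nest_2, either way round below 0.12 rad and angle between module_2's own z axis and vertical below 0.06 rad) or (horizontal distance between module_2 and nest_3 below 0.0075 m and z of module_2 in the frame of nest_3 below 0.0025 m and angle between the y axis of module_2 and the y axis of nest_3, either way round below 0.12 rad and angle between module_2's own z axis and vertical below 0.06 rad)) and ((horizontal distance between module_3 and nest_1 below 0.0075 m and z of module_3 in the frame of nest_1 below 0.0025 m and angle between the y axis of module_3 and the y axis of nest_1, either way round below 0.12 rad and angle between module_3's own z axis and vertical below 0.06 rad) or (horizontal distance between module_3 and nest_2 below 0.0075 m and z of module_3 in the frame of nest_2 below 0.0025 m and angle between the y axis of module_3 and the y axis of nest_2, either way round below 0.12 rad and angle between module_3's own z axis and vertical below 0.06 rad) or (horizontal distance between module_3 and nest_3 below 0.0075 m and z of module_3 in the frame of nest_3 below 0.0025 m and angle between the y axis of module_3 and the y axis of nest_3, either way round below 0.12 rad and angle between module_3's own z axis and vertical below 0.06 rad)) and contact force between the fingers and module_1 below 0.3 N and contact force between the fingers and module_2 below 0.3 N and contact force between the fingers and module_3 below 0.3 N), for 0.2 s.
2. the loaded carriage is home against the end stop, no plug pressed yet (((horizontal distance between module_1 and nest_1 below 0.0075 m and z of module_1 in the frame of nest_1 below 0.0025 m and angle between the y axis of module_1 and the y axis of nest_1, either way round below 0.12 rad and angle between module_1's own z axis and vertical below 0.06 rad) or (horizontal distance between module_1 and nest_2 below 0.0075 m and z of module_1 in the frame of nest_2 below 0.0025 m and angle between the y axis of module_1 and the y axis of nest_2, either way round below 0.12 rad and angle between module_1's own z axis and vertical below 0.06 rad) or (horizontal distance between module_1 and nest_3 below 0.0075 m and z of module_1 in the frame of nest_3 below 0.0025 m and angle between the y axis of module_1 and the y axis of nest_3, either way round below 0.12 rad and angle between module_1's own z axis and vertical below 0.06 rad)) and ((horizontal distance between module_2 and nest_1 below 0.0075 m and z of module_2 in the frame of nest_1 below 0.0025 m and angle between the y axis of module_2 and the y axis of nest_1, either way round below 0.12 rad and angle between module_2's own z axis and vertical below 0.06 rad) or (horizontal distance between module_2 and nest_2 below 0.0075 m and z of module_2 in the frame of nest_2 below 0.0025 m and angle between the y axis of module_2 and the y axis of nest_2, either way round below 0.12 rad and angle between module_2's own z axis and vertical below 0.06 rad) or (horizontal distance between module_2 and nest_3 below 0.0075 m and z of module_2 in the frame of nest_3 below 0.0025 m and angle between the y axis of module_2 and the y axis of nest_3, either way round below 0.12 rad and angle between module_2's own z axis and vertical below 0.06 rad)) and ((horizontal distance between module_3 and nest_1 below 0.0075 m and z of module_3 in the frame of nest_1 below 0.0025 m and angle between the y axis of module_3 and the y axis of nest_1, either way round below 0.12 rad and angle between module_3's own z axis and vertical below 0.06 rad) or (horizontal distance between module_3 and nest_2 below 0.0075 m and z of module_3 in the frame of nest_2 below 0.0025 m and angle between the y axis of module_3 and the y axis of nest_2, either way round below 0.12 rad and angle between module_3's own z axis and vertical below 0.06 rad) or (horizontal distance between module_3 and nest_3 below 0.0075 m and z of module_3 in the frame of nest_3 below 0.0025 m and angle between the y axis of module_3 and the y axis of nest_3, either way round below 0.12 rad and angle between module_3's own z axis and vertical below 0.06 rad)) and value of joint carriage above 0.096 m and value of joint each of plug_1a, plug_1b, plug_2a, plug_2b, plug_3a, plug_3b below 0.0025 m), for 0.2 s.
3. with the carriage home, both plugs of every seated module are pressed down, the last under the upright punch (((horizontal distance between module_1 and nest_1 below 0.0075 m and z of module_1 in the frame of nest_1 below 0.0025 m and angle between the y axis of module_1 and the y axis of nest_1, either way round below 0.12 rad and angle between module_1's own z axis and vertical below 0.06 rad) or (horizontal distance between module_1 and nest_2 below 0.0075 m and z of module_1 in the frame of nest_2 below 0.0025 m and angle between the y axis of module_1 and the y axis of nest_2, either way round below 0.12 rad and angle between module_1's own z axis and vertical below 0.06 rad) or (horizontal distance between module_1 and nest_3 below 0.0075 m and z of module_1 in the frame of nest_3 below 0.0025 m and angle between the y axis of module_1 and the y axis of nest_3, either way round below 0.12 rad and angle between module_1's own z axis and vertical below 0.06 rad)) and ((horizontal distance between module_2 and nest_1 below 0.0075 m and z of module_2 in the frame of nest_1 below 0.0025 m and angle between the y axis of module_2 and the y axis of nest_1, either way round below 0.12 rad and angle between module_2's own z axis and vertical below 0.06 rad) or (horizontal distance between module_2 and nest_2 below 0.0075 m and z of module_2 in the frame of nest_2 below 0.0025 m and angle between the y axis of module_2 and the y axis of nest_2, either way round below 0.12 rad and angle between module_2's own z axis and vertical below 0.06 rad) or (horizontal distance between module_2 and nest_3 below 0.0075 m and z of module_2 in the frame of nest_3 below 0.0025 m and angle between the y axis of module_2 and the y axis of nest_3, either way round below 0.12 rad and angle between module_2's own z axis and vertical below 0.06 rad)) and ((horizontal distance between module_3 and nest_1 below 0.0075 m and z of module_3 in the frame of nest_1 below 0.0025 m and angle between the y axis of module_3 and the y axis of nest_1, either way round below 0.12 rad and angle between module_3's own z axis and vertical below 0.06 rad) or (horizontal distance between module_3 and nest_2 below 0.0075 m and z of module_3 in the frame of nest_2 below 0.0025 m and angle between the y axis of module_3 and the y axis of nest_2, either way round below 0.12 rad and angle between module_3's own z axis and vertical below 0.06 rad) or (horizontal distance between module_3 and nest_3 below 0.0075 m and z of module_3 in the frame of nest_3 below 0.0025 m and angle between the y axis of module_3 and the y axis of nest_3, either way round below 0.12 rad and angle between module_3's own z axis and vertical below 0.06 rad)) and value of joint carriage above 0.096 m and angle between punch's own z axis and vertical below 0.12 rad and value of joint each of plug_1a, plug_1b, plug_2a, plug_2b, plug_3a, plug_3b above 0.003 m and (contact force between punch and module_1 above 1 N or contact force between punch and module_2 above 1 N or contact force between punch and module_3 above 1 N)), for 0.05 s.
At the end, for the whole second after the job is handed in: Every module lies flat in a nest (within 7.5 mm and 0.12 rad of it), the carriage is back within 5 mm of its loading end, both plugs of every module are pressed at least 3 mm (of 4) down, the punch stands upright in the dish of its rest (within 18 mm of the centre), and all is released (all of step 1 and value of joint carriage below 0.005 m and value of joint each of plug_1a, plug_1b, plug_2a, plug_2b, plug_3a, plug_3b above 0.003 m and horizontal distance between punch and rest below 0.018 m and angle between punch's own z axis and vertical below 0.06 rad and z of punch in the frame of rest below 0.009 m and linear speed of punch below 0.02 m/s and contact force between the fingers and punch below 0.3 N); the robot touches nothing.
It fails at once if the solder spool or the side cutters are moved by more than 3 cm (distance of any of solder_spool, side_cutters from where it was at the start of the episode above 0.03 m).
Of module_1, module_2, module_3 only 2 to 3 are there at a start; the rules pass over those that are not, and their reading is None.
At some moment in a run one of module_1, module_2, module_3 may be knocked a few centimetres aside while the robot is not near it.
It also fails if it takes over 200 s, if anything falls off the work surface, if the arm or the gripper's body presses on something with over 40 N, if the wrist force passes 120 N, or if a joint passes its speed limit or range.

## Working session

There is one attempt and no reset: what is moved stays moved. The work goes in short steps, Python scripts to look and compute and a tool call to move; the robot and the scene stay as the last step left them, time stands still between calls to the robot, and variables do not carry over. Pictures are saved under pics/ and viewed, and the job is handed in when it is done.

Besides the shell and the picture viewer there is one more tool, called after ">>>" as name(argument=value, ...) on one line, values as JSON. step_arm: Moves the arm, as the interface text tells. Its arguments: {"type":"object","properties":{"increments":{"type":"array","items":{"type":"array","items":{"type":"number"}}},"force":{"type":"number"}},"required":["increments"]}

```bash
ls; mkdir -p pics
python3 - <<'E'
from station import bot
import cv2
o=bot.get_obs(); print({k:(v if not hasattr(v,'round') else v) for k,v in o.items()})
for c in ["scene","side","wrist"]:
    r=bot.read_camera(c); cv2.imwrite(f"pics/{c}0.png",r["color"][:,:,::-1]); print(c,r["intrinsics"],r["extrinsics"], r.keys())
    for n in ["module_1","nest_1","nest_2","nest_3","carriage_handle","rest","punch","fixture","solder_spool","side_cutters"]:
        print(n,[( [round(a*b) for a,b in zip(d["location"],(640,480))],round(d["conf"],2)) for d in bot.place_of(n,c)][:7])
E
```

```text
pics
{'t': 0.0, 'q': array([ 1.12993458,  0.47775975,  0.02233643,  1.55647926, -0.01149617,
        1.10930856, -0.08311654]), 'joint_vel': array([ 8.00295337e-05,  8.96277804e-04,  3.73927609e-04, -7.69701548e-04,
        1.19106432e-04,  7.25551063e-04,  7.55422273e-04]), 'joint_torque': array([-8.50591005e-04, -5.96467602e+01,  1.60715651e+00, -2.81198841e+01,
        1.23611200e-02,  9.38104960e-03,  4.09365998e-05]), 'eef_pos': array([ 0.22027843, -0.63740215,  0.23034098]), 'tool_rot': array([-8.86895336e-04,  9.86189411e-01,  1.65618873e-01, -2.18386150e-04]), 'contact_force': array([-0.0730657 ,  1.12097109, -0.66145833]), 'torque': array([ 0.01540269,  0.0304319 , -0.03661136]), 'gripper_width': 0.9975499046835816}
scene [[453.17694313   0.         318.53168857]
 [  0.         453.17694313 234.13141139]
 [  0.           0.           1.        ]] [[-0.6397322   0.46199604 -0.61424944 -0.21471336]
 [-0.76823199 -0.35969636  0.52956409  0.63914976]
 [ 0.02371323  0.81066527  0.58502949  0.80908297]
 [ 0.          0.          0.          1.        ]] dict_keys(['color', 'intrin
[... 1394 characters left out ...]
], 0.62)]
punch [([340, 217], 0.57)]
fixture [([366, 254], 0.63)]
solder_spool [([274, 349], 0.57), ([383, 237], 0.5)]
side_cutters [([396, 181], 0.77), ([382, 236], 0.64), ([188, 290], 0.39)]
wrist [[345.16138908   0.         323.53517793]
 [  0.         345.16138908 236.50251824]
 [  0.           0.           1.        ]] [[ 0.32656562  0.90808783  0.26216673  0.28670979]
 [-0.94517377  0.31410318  0.08936293 -0.61425364]
 [-0.00119801 -0.27697597  0.9608761   0.37323228]
 [ 0.          0.          0.          1.        ]] dict_keys(['color', 'intrinsics', 'extrinsics'])
module_1 []
nest_1 []
nest_2 []
nest_3 []
carriage_handle []
rest []
punch []
fixture []
solder_spool []
side_cutters []
```

View pics.

View pics/scene0.png

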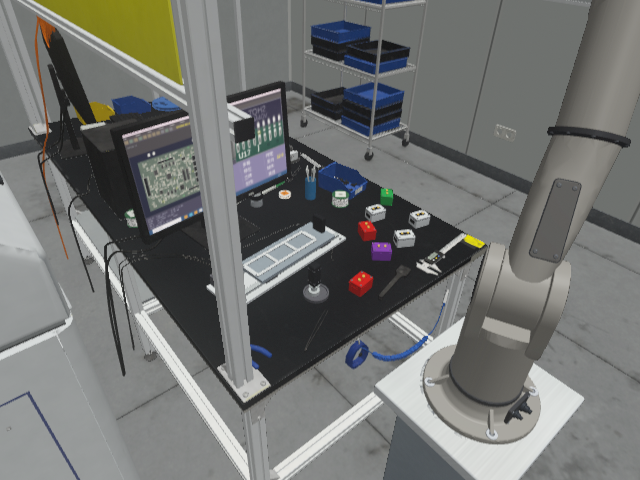

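View pics/side0.png

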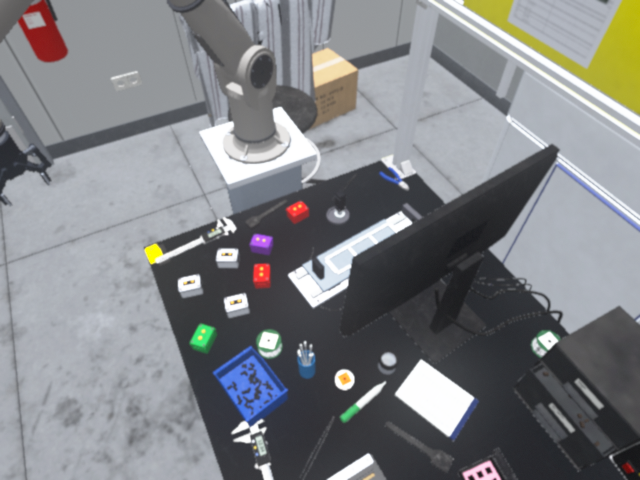

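View pics/wrist0.png

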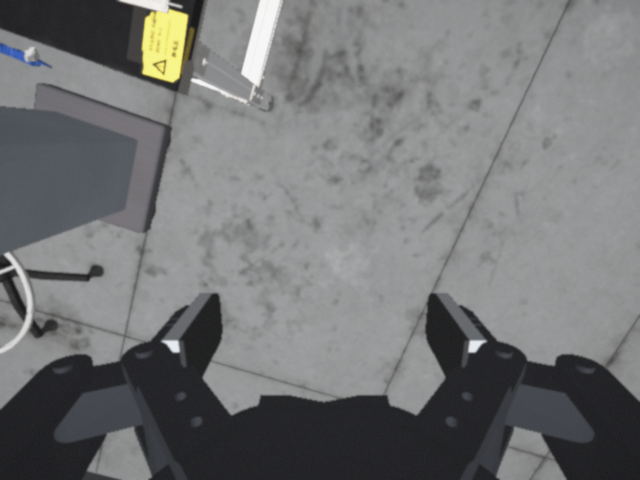

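Scene and side both show three white modules (scene 374,213; 421,218; 404,238). The red, purple and green look-alikes stand beside them. The fixture and handle are at about scene 290,250, and the punch is on its dish at 315,293.

```bash
cat > h.py <<'E'
import numpy as np, cv2
from station import bot
def cam(c,save=None):
    r=bot.read_camera(c)
    if save: cv2.imwrite(f"pics/{save}.png",r["color"][:,:,::-1])
    return r
def ray(r,uv):
    K=np.array(r["intrinsics"]);E=np.array(r["extrinsics"])
    d=np.linalg.inv(K)@np.array([uv[0],uv[1],1.]); d=np.array([d[0],-d[1],-d[2]])
    return E[:3,3],E[:3,:3]@d
def onz(r,uv,z):
    o,d=ray(r,uv); return o+d*(z-o[2])/d[2]
def proj(r,p):
    K=np.array(r["intrinsics"]);E=np.array(r["extrinsics"])
    q=E[:3,:3].T@(np.array(p)-E[:3,3]); q=np.array([q[0],-q[1],-q[2]])
    q=K@q; return q[:2]/q[2]
def find(n,c,k=8): return [(np.array(d["location"])*[640,480],d["conf"]) for d in bot.place_of(n,c)][:k]
def obs():
    o=bot.get_obs(); print("t",round(float(o["t"]),2),"pos",np.round(o["eef_pos"],4),"q",np.round(o["tool_rot"],4),"F",np.round(o["contact_force"],1),"w",round(float(o["gripper_width"]),3),"j",np.round(o["q"],2)); return o
E
python3 - <<'E'
from h import *
Z={"module_1":0,"nest_1":.034,"carriage_handle":.086,"rest":0,"punch":0.005,"fixture":0,"solder_spool":0,"side_cutters":0}
for c in ["scene","side"]:
    r=cam(c)
    for n,z in Z.items():
        for uv,cf in find(n,c): print(c,n,uv.round(),round(cf,2),onz(r,uv,z)[:2].round(3))
    im=r["color"][:,:,::-1]
    b=dict(scene=(200,190,480,310),side=(140,160,460,370))[c]
    cr=im[b[1]:b[3],b[0]:b[2]]
    cv2.imwrite(f"pics/{c}z.png",cv2.resize(cr,None,fx=2.5,fy=2.5,interpolation=cv2.INTER_CUBIC))
E
```

```text
scene module_1 [404. 244.] 0.76 [ 0.439 -0.261]
scene module_1 [369. 235.] 0.75 [ 0.538 -0.212]
scene module_1 [375. 217.] 0.7 [ 0.594 -0.297]
scene module_1 [381. 257.] 0.7 [ 0.438 -0.164]
scene module_1 [418. 227.] 0.61 [ 0.471 -0.364]
scene module_1 [359. 289.] 0.61 [ 0.381 -0.019]
scene module_1 [387. 201.] 0.45 [ 0.639 -0.401]
scene nest_1 [298. 243.] 0.94 [0.601 0.013]
scene nest_1 [277. 254.] 0.67 [0.596 0.089]
scene nest_1 [407. 243.] 0.4 [ 0.408 -0.235]
scene nest_1 [374. 216.] 0.26 [ 0.567 -0.261]
scene carriage_handle [319. 213.] 0.58 [ 0.626 -0.086]
scene carriage_handle [263. 265.] 0.41 [0.527 0.177]
scene rest [315. 298.] 0.81 [0.425 0.093]
scene punch [316. 291.] 0.61 [0.441 0.076]
scene fixture [281. 263.] 0.86 [0.595 0.078]
scene solder_spool [338. 202.] 0.68 [ 0.737 -0.264]
scene solder_spool [264. 265.] 0.31 [0.615 0.12 ]
scene solder_spool [300. 245.] 0.2 [ 0.628 -0.017]
scene side_cutters [246. 350.] 0.46 [0.393 0.32 ]
side module_1 [264. 278.] 0.83 [ 0.538 -0.198]
side module_1 [191. 291.] 0.78 [ 0.486 -0.383]
side module_1 [203. 342.] 0.77 [ 0.641 -0.402]
side module_1 [236. 309.] 0.73 [ 0.591 -0.299]
side module_1 [261. 249.] 0.68 [ 0.443 -0.169]
side module_1 [230. 262.] 0.58 [ 0.446 -0.261]
side nest_1 [361. 247.] 0.95 [0.589 0.068]
side nest_1 [384. 235.] 0.89 [0.583 0.147]
side nest_1 [345. 259.] 0.56 [0.605 0.01 ]
side carriage_handle [321. 263.] 0.93 [ 0.618 -0.069]
side rest [334. 216.] 0.49 [0.431 0.072]
side rest [273. 352.] 0.2 [ 0.741 -0.262]
side punch [340. 218.] 0.57 [0.451 0.082]
side solder_spool [273. 350.] 0.63 [ 0.738 -0.26 ]
side side_cutters [396. 185.] 0.46 [0.407 0.306]
```

View pics/scenez.png

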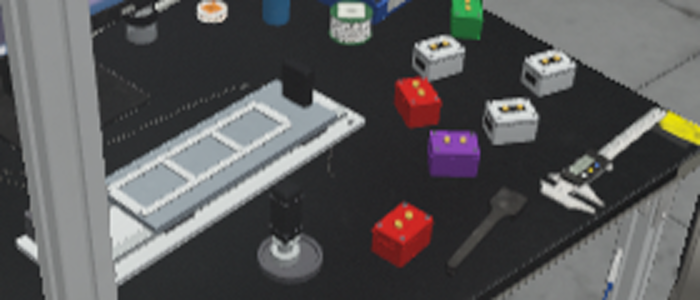

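View pics/sidez.png

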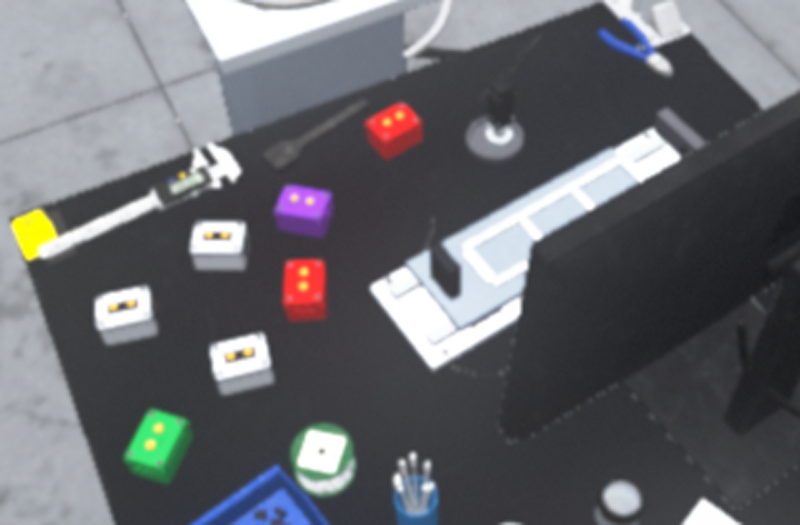

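>>> step_arm(increments=[[0.2,0.3,0.12,0,0,-19,-1],[0.2,0.3,0.12,0,0,-19,-1],[0.2,0.3,0.12,0,0,-19,-1],[0.2,0.3,0.12,0,0,-19,-1],[0.2,0.3,0.12,0,0,-19,-1],[0.2,0.3,0.12,0,0,-19,-1],[0.2,0.3,0.12,0,0,-19,-1],[0.2,0.3,0.12,0,0,-19,-1],[0.2,0.3,0.12,0,0,-19,-1],[0.2,0.3,0.12,0,0,-19,-1]])

```text
t: 3.38
eef_pos: [0.4264, -0.331, 0.3543]
tool_rot: [-0.0, 1.0, 0.006, 0.003]
contact_force: [0.2, 1.2, 1.1]
gripper_width: 0.999
```

Run:
```python
from h import *
obs(); r=cam("wrist","w1")
for n in ["module_1","plug_1a"]:
    for uv,cf in find(n,"wrist"): print(n,uv.round(),round(cf,2),onz(r,uv,0)[:2].round(3))
```

```text
t 3.38 pos [ 0.4264 -0.331   0.3543] q [-3.0e-04  1.0e+00  6.1e-03  3.0e-03] F [0.2 1.2 1.1] w 0.999 j [ 0.62  0.16 -0.09  1.71  0.01  1.26 -1.02]
module_1 [116. 221.] 0.92 [ 0.376 -0.023]
module_1 [296.  64.] 0.86 [ 0.59  -0.291]
module_1 [276. 177.] 0.83 [ 0.443 -0.262]
module_1 [359. 148.] 0.79 [ 0.485 -0.378]
module_1 [204. 175.] 0.77 [ 0.444 -0.159]
module_1 [376.  20.] 0.76 [ 0.642 -0.394]
module_1 [229. 104.] 0.68 [ 0.54 -0.2 ]Traceback (most recent call last):
  File "<stdin>", line 4, in <module>
  File "h.py", line 17, in find
    def find(n,c,k=8): return [(np.array(d["location"])*[640,480],d["conf"]) for d in bot.place_of(n,c)][:k]
                                                                                      ~~~~~~~~~~~~^^^^^
ValueError: it knows: carriage_handle, fixture, module, nest, punch, rest, side_cutters, solder_spool
```

View pics/w1.png

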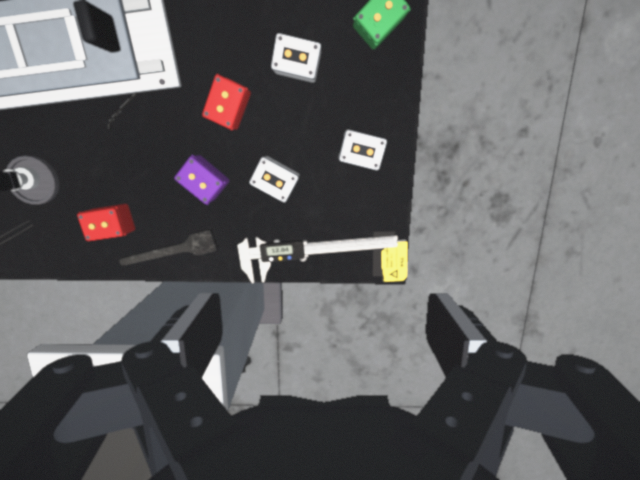

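```bash
cat >> h.py <<'E'
def modules(r,zbase=0.0,roi=None,thr=200):
    """white modules: top-face rectangle + plugs -> centre and yaw of long axis (deg)"""
    im=r["color"]; hsv=cv2.cvtColor(im,cv2.COLOR_RGB2HSV)
    ye=((hsv[...,0]>12)&(hsv[...,0]<32)&(hsv[...,1]>90)&(hsv[...,2]>120)).astype(np.uint8)
    n,_,st,ce=cv2.connectedComponentsWithStats(ye)
    pl=[ce[i] for i in range(1,n) if 8<st[i,4]<3000]
    P=[onz(r,c,zbase+.0395)[:2] for c in pl]; out=[]
    for i in range(len(P)):
        for j in range(i):
            d=np.linalg.norm(P[i]-P[j])
            if .013<d<.023:
                m=(pl[i]+pl[j])/2
                v=P[i]-P[j]; yaw=np.degrees(np.arctan2(v[1],v[0]))%180
                # colour of top around: sample at +-13mm perpendicular
                c=(P[i]+P[j])/2; u=np.array([-v[1],v[0]])/d
                cols=[]
                for s in (-.016,.016):
                    uv=proj(r,[*(c+s*u),zbase+.036]).round().astype(int)
                    if 0<=uv[0]<640 and 0<=uv[1]<480: cols.append(im[uv[1],uv[0]])
                out.append(dict(px=m.round(1),c=c.round(4),d=round(d,4),yaw=round(yaw,1),col=[list(map(int,x)) for x in cols]))
    return out
def rect(r,c,zbase=0.0,R=.06):
    """fit white top rect around world c"""
    im=r["color"]; g=im.min(axis=2)
    S=2000 # px per m
    n=int(2*R*S)
    # rectify plane z=top
    xs=np.array([[c[0]-R,c[1]-R],[c[0]+R,c[1]-R],[c[0]+R,c[1]+R],[c[0]-R,c[1]+R]])
    src=np.float32([proj(r,[*x,zbase+.036]) for x in xs]); dst=np.float32([[0,0],[n,0],[n,n],[0,n]])
    W=cv2.warpPerspective(im,cv2.getPerspectiveTransform(src,dst),(n,n))
    return W
E
python3 - <<'E'
from h import *
r=cam("wrist")
for m in modules(r):
    print(m)
    if min(min(x) for x in m["col"])>120:
        W=rect(r,m["c"]); cv2.imwrite(f"pics/r{int(m['px'][0])}.png",W[:,:,::-1])
        g=W.min(axis=2); 
        for thr in (150,180,205):
            b=cv2.morphologyEx((g>thr).astype(np.uint8),cv2.MORPH_CLOSE,np.ones((41,41)))
            n,l,st,ce=cv2.connectedComponentsWithStats(b)
            k=l[120,120]
            if k==0: continue
            cs,_=cv2.findContours((l==k).astype(np.uint8),0,2)
            (cx,cy),(w,h),a=cv2.minAreaRect(max(cs,key=cv2.contourArea)); print(thr,m["c"]+(np.array([cx,cy])-120)/2000,w/2,h/2,a)
E
```

```text
{'px': array([377.6,   5.9]), 'c': array([ 0.6383, -0.3958]), 'd': np.float64(0.0161), 'yaw': np.float64(129.5), 'col': [[106, 211, 129]]}
{'px': array([289.7,  50. ]), 'c': array([ 0.5919, -0.2938]), 'd': np.float64(0.0178), 'yaw': np.float64(78.1), 'col': [[245, 245, 245], [244, 244, 243]]}
150 [ 0.59106608 -0.29401579] 54.68590545654297 41.114627838134766 78.43986511230469
180 [ 0.59141889 -0.29398242] 53.53929138183594 39.622074127197266 78.46537780761719
205 [ 0.59153448 -0.29400364] 52.53721618652344 38.598541259765625 78.43986511230469
{'px': array([216.6,  97.3]), 'c': array([ 0.5389, -0.2028]), 'd': np.float64(0.018), 'yaw': np.float64(155.7), 'col': [[237, 81, 78], [241, 86, 84]]}
{'px': array([358.8, 145.7]), 'c': array([ 0.4825, -0.3796]), 'd': np.float64(0.0179), 'yaw': np.float64(77.7), 'col': [[246, 245, 245], [245, 245, 245]]}
150 [ 0.48237078 -0.37949326] 54.4909553527832 40.399757385253906 77.00537872314453
180 [ 0.48238062 -0.37953399] 53.441612243652344 39.46284866333008 77.00537872314453
205 [ 0.48236564 -0.37956865] 52.52250671386719 38.515419006347656 76.86598205566406
{'px': array([268.4, 176.5]), 'c': array([ 0.4428, -0.2629]), 'd': np.float64(0.0176), 'yaw': np.float64(60.7), 'col': [[246, 245, 245], [245, 245, 245]]}
150 [ 0.4429101  -0.26326697] 54.65694046020508 41.04349899291992 61.69924545288086
180 [ 0.44279498 -0.26317852] 53.58185577392578 39.714683532714844 61.55707550048828
205 [ 0.44266938 -0.26311367] 52.55882263183594 38.617645263671875 61.927513122558594
{'px': array([192.4, 177.5]), 'c': array([ 0.441 , -0.1635]), 'd': np.float64(0.0182), 'yaw': np.float64(49.4), 'col': [[164, 94, 216], [166, 99, 218]]}
{'px': array([ 92.7, 223. ]), 'c': array([ 0.3789, -0.0222]), 'd': np.float64(0.0178), 'yaw': np.float64(98.5), 'col': [[235, 75, 73], [235, 76, 74]]}
```

Run:
```python
from h import *
obs()
r=cam("wrist")
for m in modules(r): print(m['px'],m['c'],m['yaw'])
for uv in [(255,255),(245,265),(258,242),(300,250)]: print(onz(r,uv,0.005).round(3))
for uv in [(180,85),(148,68),(78,68)]: print(onz(r,uv,0.02).round(3))
```

```text
t 3.53 pos [ 0.4207 -0.3379  0.3516] q [4.0e-04 1.0e+00 1.3e-03 2.0e-04] F [-0.1 -0.4 -0.7] w 1.0 j [ 0.63  0.16 -0.08  1.72  0.01  1.26 -1.02]
[287.2  47.5] [ 0.5922 -0.2935] 78.6
[214.   95.5] [ 0.5391 -0.2024] 156.2
[357.2 143.6] [ 0.4827 -0.3794] 77.2
[266.6 175. ] [ 0.4429 -0.2627] 62.5
[190.5 176.1] [ 0.4412 -0.1634] 49.1
[ 90.8 222.4] [ 0.3788 -0.0219] 98.9
[ 0.321 -0.235  0.005]
[ 0.305 -0.219  0.005]
[ 0.341 -0.24   0.005]
[ 0.329 -0.302  0.005]
[ 0.553 -0.155  0.02 ]
[ 0.573 -0.117  0.02 ]
[ 0.573 -0.029  0.02 ]
```

>>> step_arm(increments=[[0.022,0.075,-0.1,0,0,62,-0.6],[0.022,0.075,-0.2,0,0,62,-0.6],[0.022,0.075,-0.24,0,0,62,-0.6],[0.022,0.075,-0.24,0,0,62,-0.6],[0.022,0.075,-0.24,0,0,62,-0.6],[0.022,0.075,-0.24,0,0,62,-0.6],[0.022,0.075,-0.24,0,0,62,-0.6],[0.022,0.075,-0.24,0,0,62,-0.6],[0.022,0.075,-0.24,0,0,62,-0.6],[0.022,0.075,-0.24,0,0,62,-0.6]])

```text
t: 4.42
eef_pos: [0.4408, -0.2648, 0.1101]
tool_rot: [-0.001, 0.857, 0.515, -0.001]
contact_force: [0.1, -0.8, -0.2]
gripper_width: 0.8
```

Run:
```python
from h import *
r=cam("wrist","w2");obs()
for m in modules(r): print(m['px'],m['c'],m['yaw'])
```

```text
t 4.47 pos [ 0.4411 -0.2647  0.1105] q [-5.000e-04  8.582e-01  5.134e-01 -6.000e-04] F [1.1 0.4 0.1] w 0.799 j [ 0.66  0.39 -0.29  2.03  0.16  0.75 -0.22]
[426.4  81.9] [ 0.5388 -0.2025] 155.8
[564.3 179.1] [ 0.5914 -0.2925] 77.9
[326.5 244.8] [ 0.4435 -0.2617] 61.0
```

View pics/w2.png

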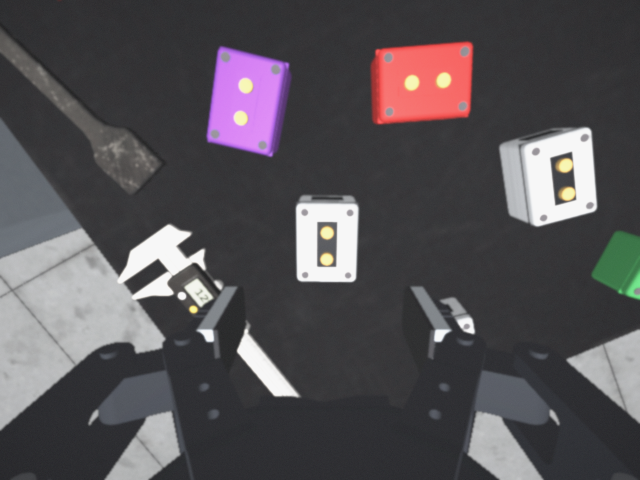

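Wrist view: module A is at px (327,245), centred between the fingers and aligned. The calipers are clear. I'll descend and grip.

>>> step_arm(increments=[[0,0.001,-0.035,0,0,-0.5,-0.6],[0,0.001,-0.065,0,0,-0.5,-0.6],[0,0.001,-0.09,0,0,-0.5,-0.6],[0,0.001,-0.105,0,0,-0.5,-0.6],[0,0.001,-0.105,0,0,-0.5,-0.6],[0,0.001,-0.105,0,0,-0.5,1],[0,0.001,-0.105,0,0,-0.5,1],[0,0.001,-0.105,0,0,-0.5,1],[0,0.001,-0.105,0,0,-0.5,1],[0,0.001,-0.105,0,0,-0.5,1]], force=40)

```text
t: 5.3
eef_pos: [0.4434, -0.2628, 0.0077]
tool_rot: [0.001, 0.859, 0.511, 0.001]
contact_force: [-0.5, -0.1, 7.5]
gripper_width: 0.463
```

>>> step_arm(increments=[[0,0,0,0,0,0,1],[0,0,0,0,0,0,1],[0,0,0.03,0,0,0,1],[0,0,0.07,0,0,0,1],[0,0,0.11,0,0,0,1],[0,0,0.15,0,0,0,1],[0,0,0.19,0,0,0,1]])

```text
t: 5.88
eef_pos: [0.4419, -0.2616, 0.1985]
tool_rot: [-0.0, 0.859, 0.512, 0.0]
contact_force: [0.0, -1.1, -1.9]
gripper_width: 0.456
```

Run:
```python
from h import *
r=cam("wrist","w3");obs()
for uv,cf in find("nest_1","wrist"): print(uv.round(),cf,onz(r,uv,.034).round(4))
```

```text
t 5.93 pos [ 0.4462 -0.2635  0.2064] q [0.0052 0.8592 0.5117 0.0031] F [ 2.5 -1.8  3.4] w 0.464 j [ 0.69  0.26 -0.32  1.94  0.1   0.94 -0.18]
```

View pics/w3.png

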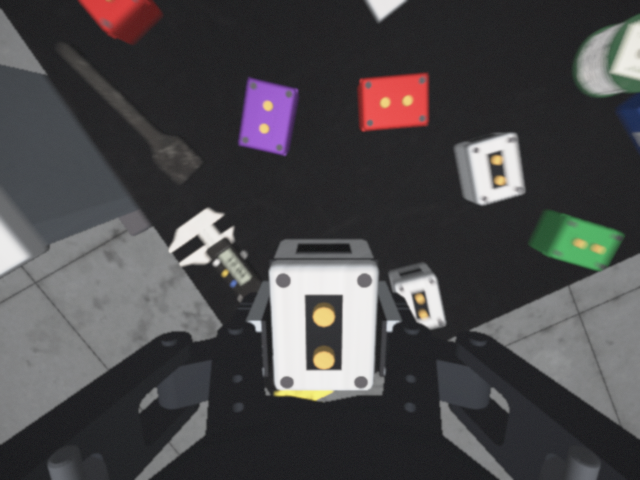

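>>> step_arm(increments=[[0.155,0.22,0.06,0,0,36.5,1],[0.155,0.22,0.06,0,0,36.5,1],[0.155,0.22,0.06,0,0,36.5,1],[0.155,0.22,0.06,0,0,36.5,1],[0.155,0.22,0.06,0,0,36.5,1],[0.155,0.22,0.06,0,0,36.5,1],[0.155,0.22,0.06,0,0,36.5,1],[0.155,0.22,0.06,0,0,36.5,1],[0.155,0.22,0.06,0,0,36.5,1],[0.155,0.22,0.06,0,0,36.5,1]])

```text
t: 6.82
eef_pos: [0.5966, -0.0428, 0.2553]
tool_rot: [-0.0, 0.656, 0.755, -0.001]
contact_force: [0.5, -0.6, -2.8]
gripper_width: 0.458
```

Run:
```python
from h import *
r=cam("wrist","w4");obs()
for n,z in (("nest_1",.034),("carriage_handle",.086),("rest",0),("punch",.005),("fixture",0)):
  for uv,cf in find(n,"wrist"): print(n,uv.round(),round(cf,2),onz(r,uv,z).round(4))
```

```text
t 6.87 pos [ 0.5965 -0.0436  0.2553] q [-4.000e-04  6.563e-01  7.545e-01 -1.000e-03] F [-0.7  0.5 -1.5] w 0.462 j [ 0.37  0.38 -0.52  1.69  0.21  1.13 -0.07]
nest_1 [336. 162.] 0.87 [0.6019 0.0052 0.034 ]
nest_1 [340.  87.] 0.83 [0.5949 0.076  0.034 ]
nest_1 [341.   0.] 0.78 [0.5849 0.1489 0.034 ]
carriage_handle [335. 247.] 0.85 [ 0.6112 -0.0697  0.086 ]
rest [189.  61.] 0.97 [0.4359 0.0836 0.    ]
fixture [337.  85.] 0.96 [0.5925 0.0827 0.    ]
```

View pics/w4.png

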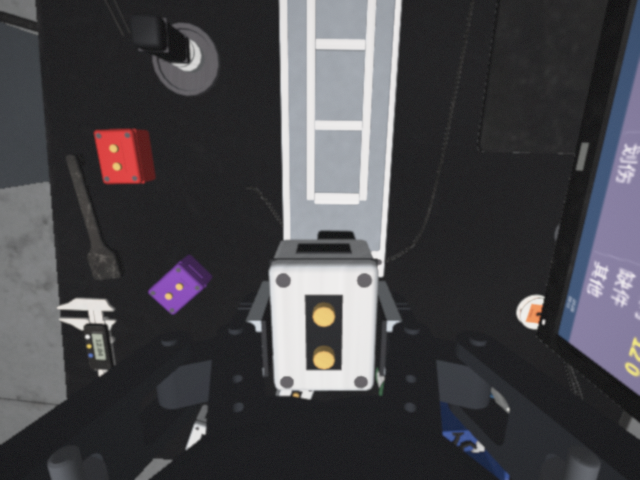

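```bash
cat >> h.py <<'E'
def rectify(r,x0,x1,y0,y1,z,S):
    n=(int((x1-x0)*S),int((y1-y0)*S))
    src=np.float32([proj(r,[x,y,z]) for x,y in((x0,y0),(x1,y0),(x1,y1),(x0,y1))])
    dst=np.float32([[0,0],[n[0],0],[n[0],n[1]],[0,n[1]]])
    return cv2.warpPerspective(r["color"],cv2.getPerspectiveTransform(src,dst),n,flags=cv2.INTER_CUBIC)
E
python3 - <<'E'
from h import *
r=cam("wrist")
W=rectify(r,.5,.7,-.07,.15,.039,2500)
cv2.imwrite("pics/rn.png",W[:,:,::-1])
g=(W.min(axis=2)>195).astype(np.uint8)
n,l,st,ce=cv2.connectedComponentsWithStats(g)
for i in range(1,n):
    if st[i,4]>800:
        cs,_=cv2.findContours((l==i).astype(np.uint8),0,2)
        (cx,cy),(w,h),a=cv2.minAreaRect(cs[0]); print(st[i],(.5+cx/2500,-.07+cy/2500),w/2.5,h/2.5,a)
# inner holes
inv=1-g
n,l,st,ce=cv2.connectedComponentsWithStats(inv)
for i in range(1,n):
    if 5000<st[i,4]<40000:
        cs,_=cv2.findContours((l==i).astype(np.uint8),0,2)
        (cx,cy),(w,h),a=cv2.minAreaRect(max(cs,key=cv2.contourArea)); print("hole",st[i],(.5+cx/2500,-.07+cy/2500),w/2.5,h/2.5,a)
E
```

```text
[  75    0   83  528 8712] (0.5465740173339844, 0.03506788330078124) 7.163481903076172 212.5469482421875 7.208619117736816
[ 334    0   83  550 6727] (0.6498697631835937, 0.03978336181640624) 5.4590801239013675 221.9865234375 7.2848968505859375
[  135    77   213   473 26602] (0.5967784545898438, 0.05517231445312498) 63.6546142578125 185.90325927734375 7.125016689300537
hole [  190   104   136   171 18319] (0.602984619140625, 0.005723083496093739) 46.9347412109375 63.20809326171875 7.125016689300537
hole [  166   283   137   172 18534] (0.5937111328125, 0.07732686767578123) 47.348968505859375 63.682666015625 7.253194808959961
```

View pics/rn.png

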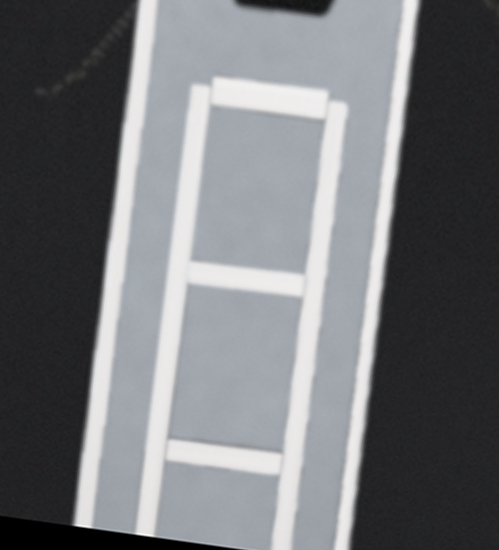

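Run:
```python
from h import *
r=cam("wrist");o=obs();p=o["eef_pos"]
for m in modules(r,p[2]-.007): print(m['px'],m['c'],m['d'],m['yaw'],m['c']-p[:2])
```

```text
t 7.22 pos [ 0.5973 -0.0426  0.2563] q [ 0.000e+00  6.560e-01  7.548e-01 -1.000e-04] F [-0.  -0.4 -1.9] w 0.464 j [ 0.37  0.38 -0.52  1.69  0.21  1.13 -0.07]
[323.2 337.5] [ 0.5967 -0.0411] 0.0177 98.1 [-0.00061937  0.00145792]
[309.1 376.7] [ 0.5937 -0.0583] 0.0188 63.3 [-0.00361937 -0.01574208]
```

>>> step_arm(increments=[[-0.0125,0.19,-0.03,0,0,-0.9,1],[-0.0125,0.19,-0.06,0,0,-0.9,1],[-0.0125,0.19,-0.1,0,0,-0.9,1],[-0.0125,0.19,-0.13,0,0,-0.9,1],[-0.0125,0.19,-0.15,0,0,-0.9,1],[-0.0125,0.19,-0.15,0,0,-0.9,1],[-0.0125,0.19,-0.15,0,0,-0.9,1]])

```text
t: 7.8
eef_pos: [0.5802, 0.1523, 0.1007]
tool_rot: [-0.004, 0.659, 0.752, -0.002]
contact_force: [-1.5, -0.1, -2.1]
gripper_width: 0.459
```

Run:
```python
from h import *
r=cam("wrist","w5");o=obs();p=o["eef_pos"]
for m in modules(r,p[2]-.007): print(m['px'],m['c'],m['d'],m['yaw'],m['c']-p[:2])
cam("side","s5");cam("scene","c5")
```

```text
t 7.85 pos [0.5814 0.1509 0.1023] q [-0.0028  0.6596  0.7516 -0.0023] F [-0.5  0.9 -1.4] w 0.464 j [ 0.03  0.56 -0.52  1.81  0.35  0.87 -0.52]
[323.2 337.6] [0.5798 0.1549] 0.0174 97.5 [-0.00159336  0.00401399]
```

View pics/w5.png

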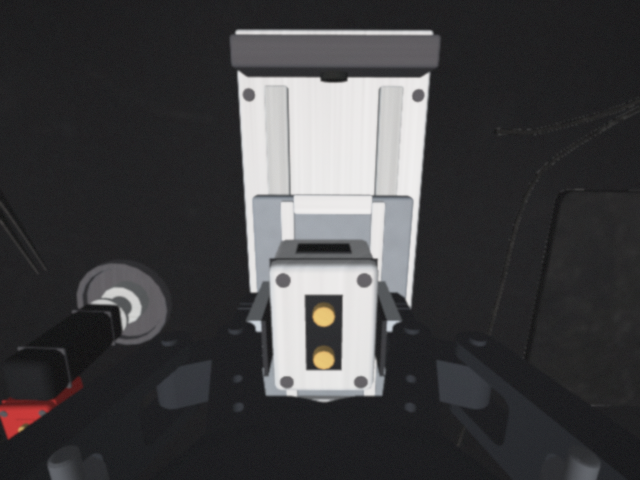

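View pics/s5.png

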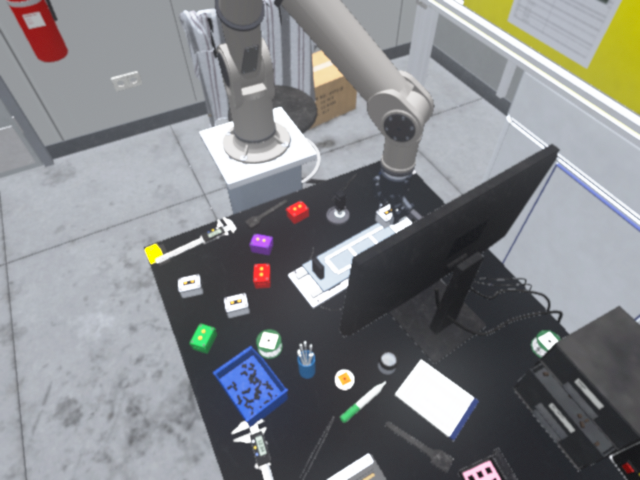

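View pics/c5.png

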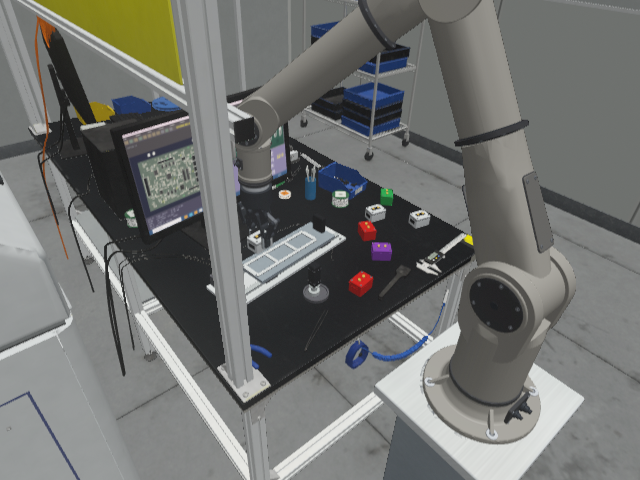

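>>> step_arm(increments=[[0,0,-0.015,0,0,0,1],[0,0,-0.03,0,0,0,1],[0,0,-0.045,0,0,0,1],[0,0,-0.055,0,0,0,1],[0,0,-0.061,0,0,0,1],[0,0,-0.065,0,0,0,1],[0,0,-0.065,0,0,0,1]])

```text
t: 8.53
eef_pos: [0.586, 0.1476, 0.0421]
tool_rot: [0.001, 0.662, 0.75, 0.001]
contact_force: [-0.2, 0.4, -1.9]
gripper_width: 0.463
```

Run:
```python
from h import *
r=cam("wrist","w6");o=obs();p=o["eef_pos"]
for m in modules(r,p[2]-.007): print(m['px'],m['c'],m['d'],m['yaw'],m['c']-p[:2])
```

```text
t 8.58 pos [0.586  0.1478 0.0422] q [5.000e-04 6.618e-01 7.497e-01 7.000e-04] F [ 0.4  0.  -2. ] w 0.458 j [ 0.    0.64 -0.47  1.84  0.41  0.76 -0.57]
[323.2 337.7] [0.5855 0.1492] 0.0177 97.0 [-0.00046477  0.00135853]
```

View pics/w6.png

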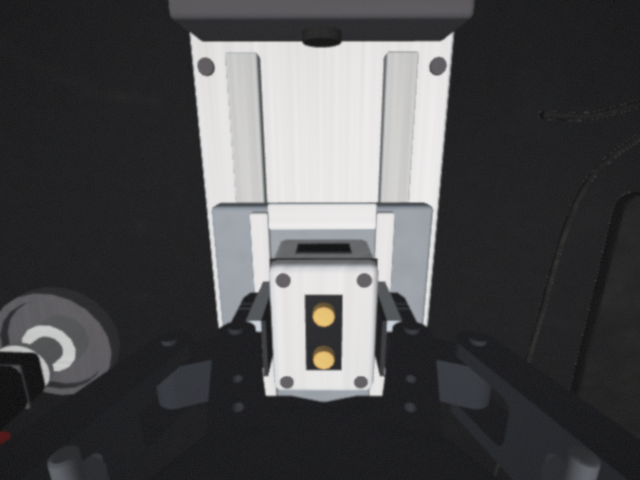

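>>> step_arm(increments=[[0,0,-0.001,0,0,0,1],[0,0,-0.001,0,0,0,-0.5],[0,0,-0.001,0,0,0,-0.5],[0,0,-0.001,0,0,0,-0.5],[0,0,0.02,0,0,0,-0.5],[0,0,0.05,0,0,0,-0.5],[0,0,0.09,0,0,0,-0.5],[0,0,0.12,0,0,0,-0.5],[0,0,0.12,0,0,0,-0.5]])

```text
t: 9.33
eef_pos: [0.5887, 0.15, 0.1682]
tool_rot: [0.003, 0.661, 0.75, 0.005]
contact_force: [1.1, 0.8, 1.1]
gripper_width: 0.754
```

Run:
```python
from h import *
r=cam("wrist","w7");o=obs();p=o["eef_pos"]
for m in modules(r,.034): print(m['px'],m['c'],m['d'],m['yaw'],m['c']-[.5845,.1487])
```

```text
t 9.38 pos [0.5874 0.1492 0.1653] q [0.0021 0.6616 0.7499 0.0032] F [-0.1 -0.5 -1.4] w 0.749 j [ 0.06  0.49 -0.55  1.77  0.3   0.97 -0.48]
[317.6 241.4] [0.5853 0.1491] 0.0178 97.2 [0.0008 0.0004]
```

View pics/w7.png

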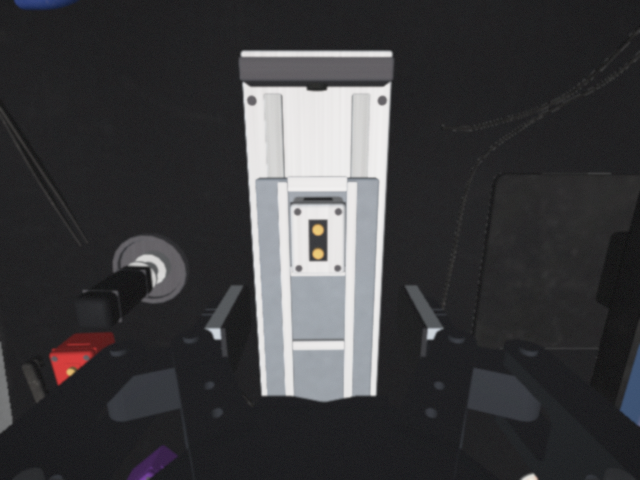

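>>> step_arm(increments=[[0.007,-0.441,0.02,0,0,-18.7,-0.5],[0.007,-0.441,0.02,0,0,-18.7,-0.5],[0.007,-0.441,0.02,0,0,-18.7,-0.5],[0.007,-0.441,0.02,0,0,-18.7,-0.5],[0.007,-0.441,0.02,0,0,-18.7,-0.5],[0.007,-0.441,0.02,0,0,-18.7,-0.5],[0.007,-0.441,0.02,0,0,-18.7,-0.5],[0.007,-0.441,0.02,0,0,-18.7,-0.5],[0.007,-0.441,0.02,0,0,-18.7,-0.5],[0.007,-0.441,0.02,0,0,-18.7,-0.5]])

```text
t: 10.22
eef_pos: [0.5906, -0.2701, 0.179]
tool_rot: [-0.001, 0.775, 0.632, -0.001]
contact_force: [1.0, 0.6, 0.5]
gripper_width: 0.751
```

>>> step_arm(increments=[[0,-0.001,-0.04,0,0,0,-0.5],[0,-0.001,-0.06,0,0,0,-0.5],[0,-0.001,-0.06,0,0,0,-0.5]])

```text
t: 10.47
eef_pos: [0.5872, -0.2691, 0.114]
tool_rot: [-0.004, 0.775, 0.632, -0.003]
contact_force: [-1.5, 1.2, -0.2]
gripper_width: 0.749
```

Run:
```python
from h import *
r=cam("wrist","w8");o=obs();p=o["eef_pos"]
for m in modules(r,0): print(m['px'],m['c'],m['d'],m['yaw'],m['col'])
```

```text
t 10.52 pos [ 0.5891 -0.2684  0.1168] q [-0.003   0.7746  0.6325 -0.0016] F [ 0.2  0.  -0.3] w 0.752 j [ 0.59  0.58 -0.36  1.7   0.25  0.92 -0.07]
[ 55.9 130.1] [ 0.4426 -0.1625] 0.0178 49.5 [[172, 97, 224], [181, 106, 229]]
[228.8 162.6] [ 0.5401 -0.202 ] 0.0182 156.1 [[247, 103, 101], [246, 102, 101]]
[341.2 279.9] [ 0.5933 -0.2924] 0.0179 78.7 [[247, 247, 247], [247, 247, 247]]
```

View pics/w8.png

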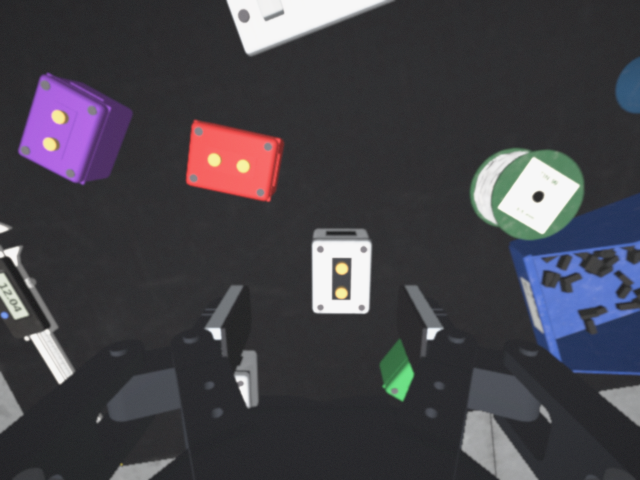

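>>> step_arm(increments=[[0.003,-0.024,-0.01,0,0,0,-0.5],[0.003,-0.024,-0.01,0,0,0,-0.5],[0.003,-0.024,-0.01,0,0,0,-0.5],[0.003,-0.024,-0.01,0,0,0,-0.5]])

```text
t: 10.85
eef_pos: [0.5955, -0.2923, 0.1114]
tool_rot: [0.001, 0.774, 0.633, 0.001]
contact_force: [0.2, -0.2, 0.5]
gripper_width: 0.75
```

Run:
```python
from h import *
r=cam("wrist","w9");o=obs();p=o["eef_pos"]
for m in modules(r,0): print(m['px'],m['c'],m['d'],m['yaw'],m['col'])
```

```text
t 10.9 pos [ 0.5955 -0.2919  0.1114] q [5.000e-04 7.741e-01 6.331e-01 7.000e-04] F [-1.2 -0.4 -0.3] w 0.743 j [ 0.61  0.61 -0.36  1.67  0.25  0.91 -0.04]
[23.9 92.4] [ 0.4452 -0.164 ] 0.0173 48.8 [[221, 130, 246], [170, 101, 219]]
[205.8 126.1] [ 0.5424 -0.2025] 0.0184 154.6 [[247, 139, 136], [247, 134, 131]]
[321.6 248. ] [ 0.5942 -0.2903] 0.0181 78.0 [[247, 247, 247], [247, 247, 247]]
```

>>> step_arm(increments=[[-0.001,0,-0.035,0,0,0,-0.5],[-0.001,0,-0.065,0,0,0,-0.5],[-0.001,0,-0.09,0,0,0,-0.5],[-0.001,0,-0.105,0,0,0,-0.5],[-0.001,0,-0.105,0,0,0,-0.5],[-0.001,0,-0.105,0,0,0,1],[-0.001,0,-0.105,0,0,0,1],[-0.001,0,-0.105,0,0,0,1],[-0.001,0,-0.105,0,0,0,1],[-0.001,0,-0.105,0,0,0,1]])

```text
t: 11.73
eef_pos: [0.5952, -0.2935, 0.0073]
tool_rot: [0.001, 0.775, 0.632, 0.001]
contact_force: [-0.6, 0.7, 7.7]
gripper_width: 0.459
```

>>> step_arm(increments=[[0,0,0,0,0,0,1],[0,0,0,0,0,0,1],[0,0,0.03,0,0,0,1],[0,0,0.07,0,0,0,1],[0,0,0.11,0,0,0,1],[0,0,0.15,0,0,0,1],[0,0,0.15,0,0,0,1]])

```text
t: 12.32
eef_pos: [0.5985, -0.2948, 0.165]
tool_rot: [0.007, 0.775, 0.632, 0.003]
contact_force: [1.9, -0.6, -0.4]
gripper_width: 0.459
```

Run:
```python
from h import *
r=cam("wrist","w10");o=obs();p=o["eef_pos"]
for m in modules(r,p[2]-.007): print(m['px'],m['c'],m['d'],m['yaw'],m['c']-p[:2])
```

```text
t 12.37 pos [ 0.5968 -0.2943  0.161 ] q [0.0045 0.7747 0.6323 0.0023] F [-0.5 -0.  -1.9] w 0.459 j [ 0.63  0.55 -0.37  1.63  0.23  0.99 -0.02]
[323.3 340.8] [ 0.5971 -0.2968] 0.0184 78.5 [ 0.00028151 -0.0024813 ]
```

>>> step_arm(increments=[[-0.001,0.37,0.04,0,0,18.7,1],[-0.001,0.37,0.04,0,0,18.7,1],[-0.001,0.37,0.04,0,0,18.7,1],[-0.001,0.37,0.04,0,0,18.7,1],[-0.001,0.37,0.04,0,0,18.7,1],[-0.001,0.37,0.04,0,0,18.7,1],[-0.001,0.37,0.04,0,0,18.7,1],[-0.001,0.37,0.04,0,0,18.7,1],[-0.001,0.37,0.04,0,0,18.7,1],[-0.001,0.37,0.04,0,0,18.7,1]])

```text
t: 13.2
eef_pos: [0.591, 0.0883, 0.1957]
tool_rot: [-0.002, 0.657, 0.754, 0.003]
contact_force: [-0.2, 1.9, -1.4]
gripper_width: 0.458
```

>>> step_arm(increments=[[0,0,-0.03,0,0,0,1],[0,0,-0.06,0,0,0,1],[0,0,-0.08,0,0,0,1],[0,0,-0.09,0,0,0,1],[0,0,-0.09,0,0,0,1],[0,0,-0.09,0,0,0,1]])

```text
t: 13.7
eef_pos: [0.5924, 0.0767, 0.1049]
tool_rot: [-0.0, 0.662, 0.75, -0.0]
contact_force: [0.5, 1.4, -0.4]
gripper_width: 0.461
```

Run:
```python
from h import *
r=cam("wrist","w11");o=obs();p=o["eef_pos"]
for m in modules(r,p[2]-.007): print(m['px'],m['c'],m['d'],m['yaw'],m['c']-p[:2])
```

```text
t 13.75 pos [0.5932 0.077  0.1059] q [2.000e-04 6.616e-01 7.499e-01 5.000e-04] F [-0.3  0.3 -1.7] w 0.46 j [ 0.15  0.55 -0.51  1.82  0.34  0.86 -0.4 ]
[323.2 340.9] [0.592  0.0776] 0.0176 97.2 [-0.00122579  0.00063038]
```

View pics/w11.png

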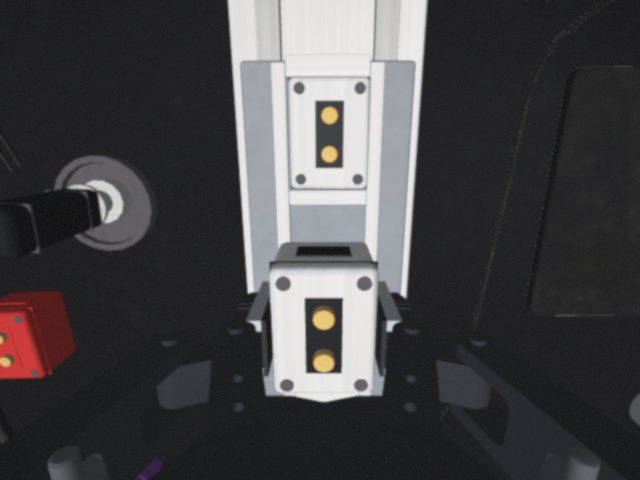

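>>> step_arm(increments=[[0.001,0,-0.02,0,0,0,1],[0.001,0,-0.04,0,0,0,1],[0.001,0,-0.052,0,0,0,1],[0.001,0,-0.06,0,0,0,1],[0.001,0,-0.066,0,0,0,1],[0.001,0,-0.066,0,0,0,1],[0.001,0,-0.066,0,0,0,1]])

```text
t: 14.33
eef_pos: [0.5944, 0.0773, 0.041]
tool_rot: [0.001, 0.661, 0.75, 0.001]
contact_force: [-2.8, 0.5, 6.1]
gripper_width: 0.459
```

>>> step_arm(increments=[[0,0,0,0,0,0,-0.5],[0,0,0,0,0,0,-0.5],[0,0,0,0,0,0,-0.5],[0,0,0.02,0,0,0,-0.5],[0,0,0.05,0,0,0,-0.5],[0,0,0.09,0,0,0,-0.5],[0,0,0.12,0,0,0,-0.5],[0,0,0.12,0,0,0,-0.5]])

```text
t: 15.0
eef_pos: [0.5977, 0.0782, 0.1661]
tool_rot: [0.003, 0.662, 0.75, 0.004]
contact_force: [1.5, -0.3, 0.5]
gripper_width: 0.749
```

Run:
```python
from h import *
r=cam("wrist","w12");o=obs();p=o["eef_pos"]
for m in modules(r,.034): print(m['px'],m['c'],m['d'],m['yaw'])
r=cam("side","s12")
for uv,cf in find("module_1","side"): print(uv.round(),round(cf,2),onz(r,uv,0)[:2].round(3))
```

```text
t 15.05 pos [0.5963 0.0776 0.1632] q [0.0025 0.6616 0.7498 0.003 ] F [-0.5 -0.4  0.3] w 0.75 j [ 0.18  0.48 -0.54  1.78  0.3   0.96 -0.36]
[317.  136.6] [0.5854 0.1489] 0.0179 97.0
[316.8 242.1] [0.5938 0.0773] 0.0178 97.1
[ 54.9 310.1] [0.4063 0.0011] 0.0156 99.0
[191. 292.] 0.96 [ 0.491 -0.384]
[205. 340.] 0.88 [ 0.639 -0.395]
[360. 246.] 0.87 [0.564 0.085]
[298. 214.] 0.73 [ 0.371 -0.018]
[264. 278.] 0.71 [ 0.537 -0.199]
[262. 251.] 0.59 [ 0.451 -0.168]
[387. 240.] 0.52 [0.579 0.164]
```

View pics/w12.png

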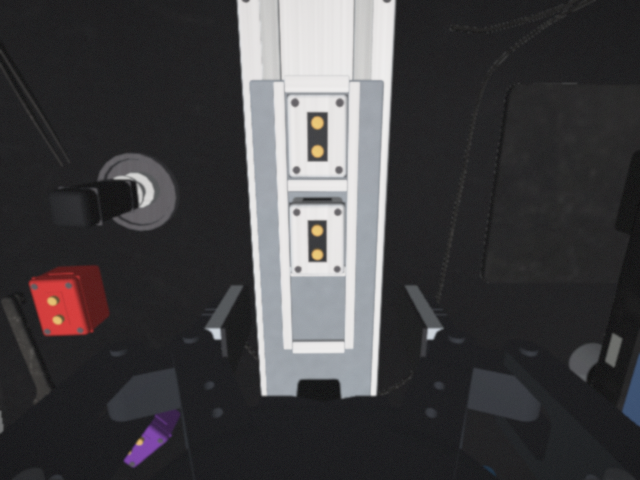

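>>> step_arm(increments=[[-0.112,-0.456,0.02,0,0,-20,-0.5],[-0.112,-0.456,0.02,0,0,-20,-0.5],[-0.112,-0.456,0.02,0,0,-20,-0.5],[-0.112,-0.456,0.02,0,0,-20,-0.5],[-0.112,-0.456,0.02,0,0,-20,-0.5],[-0.112,-0.456,0.02,0,0,-20,-0.5],[-0.112,-0.456,0.02,0,0,-20,-0.5],[-0.112,-0.456,0.02,0,0,-20,-0.5],[-0.112,-0.456,0.02,0,0,-20,-0.5],[-0.112,-0.456,0.02,0,0,-20,-0.5]])

```text
t: 15.98
eef_pos: [0.4924, -0.329, 0.1752]
tool_rot: [-0.001, 0.782, 0.624, -0.001]
contact_force: [0.8, -0.0, -0.2]
gripper_width: 0.752
```

>>> step_arm(increments=[[-0.014,-0.055,-0.02,0,0,0,-0.5],[-0.014,-0.055,-0.05,0,0,0,-0.5],[-0.014,-0.055,-0.07,0,0,0,-0.5],[-0.014,-0.055,-0.07,0,0,0,-0.5],[-0.014,-0.055,-0.07,0,0,0,-0.5]])

```text
t: 16.4
eef_pos: [0.4791, -0.381, 0.1047]
tool_rot: [-0.003, 0.782, 0.624, -0.0]
contact_force: [-0.2, -0.2, -0.6]
gripper_width: 0.75
```

Run:
```python
from h import *
r=cam("wrist","w13");o=obs();p=o["eef_pos"]
for m in modules(r,0): print(m['px'],m['c'],m['d'],m['yaw'],m['c']-p[:2],m['col'])
```

```text
t 16.45 pos [ 0.4807 -0.3811  0.1065] q [-9.000e-04  7.812e-01  6.243e-01  2.000e-04] F [0.4 0.5 0.4] w 0.75 j [ 0.81  0.54 -0.33  1.79  0.22  0.85  0.16]
[581.9 219.6] [ 0.6379 -0.3939] 0.0178 135.4 [ 0.15719439 -0.01279376] [[125, 238, 153], [122, 236, 150]]
[331.1 249.3] [ 0.4837 -0.3788] 0.018 76.0 [0.00299439 0.00230624] [[247, 247, 247], [247, 247, 247]]
[150.7 332.9] [ 0.351  -0.4101] 0.0168 11.9 [-0.12970561 -0.02899376] [[53, 53, 52], [92, 89, 88]]
```

View pics/w13.png

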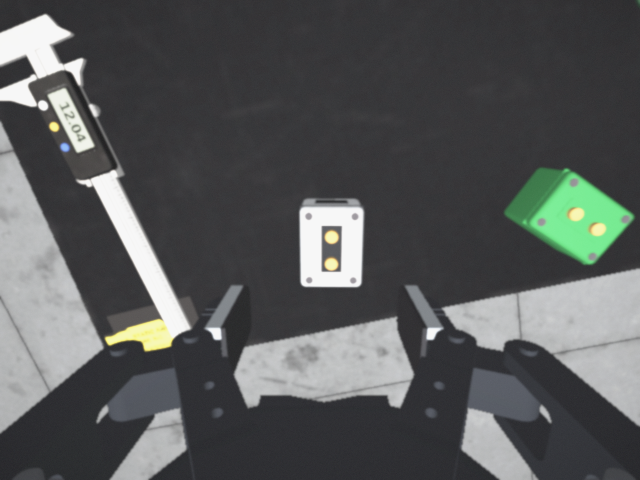

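>>> step_arm(increments=[[0.002,0.001,-0.035,0,0,-1,-0.5],[0.002,0.001,-0.065,0,0,-1,-0.5],[0.002,0.001,-0.09,0,0,-1,-0.5],[0.002,0.001,-0.104,0,0,-1,-0.5],[0.002,0.001,-0.104,0,0,-1,-0.5],[0.002,0.001,-0.104,0,0,-1,1],[0.002,0.001,-0.104,0,0,-1,1],[0.002,0.001,-0.104,0,0,-1,1],[0.002,0.001,-0.104,0,0,-1,1],[0.002,0.001,-0.104,0,0,-1,1]])

```text
t: 17.28
eef_pos: [0.4841, -0.3822, 0.0052]
tool_rot: [0.002, 0.787, 0.617, 0.001]
contact_force: [-0.6, 1.4, 7.7]
gripper_width: 0.465
```

>>> step_arm(increments=[[0,0,0,0,0,0,1],[0,0,0,0,0,0,1],[0,0,0.03,0,0,0,1],[0,0,0.07,0,0,0,1],[0,0,0.11,0,0,0,1],[0,0,0.15,0,0,0,1],[0,0,0.15,0,0,0,1]])

```text
t: 17.87
eef_pos: [0.4866, -0.3841, 0.1622]
tool_rot: [0.007, 0.787, 0.617, 0.002]
contact_force: [1.6, -0.9, -1.8]
gripper_width: 0.461
```

Run:
```python
from h import *
r=cam("wrist","w14");o=obs();p=o["eef_pos"]
for m in modules(r,p[2]-.007): print(m['px'],m['c'],m['d'],m['yaw'],m['c']-p[:2])
```

```text
t 17.92 pos [ 0.4851 -0.3833  0.1585] q [0.0049 0.7872 0.6166 0.0014] F [ 0.4 -0.8 -2. ] w 0.46 j [ 0.82  0.48 -0.34  1.75  0.19  0.93  0.16]
[323.3 338.1] [ 0.4855 -0.3848] 0.0188 76.5 [ 0.00041395 -0.00150008]
```

>>> step_arm(increments=[[0.12,0.387,0.05,0,0,21,1],[0.12,0.387,0.05,0,0,21,1],[0.12,0.387,0.05,0,0,21,1],[0.12,0.387,0.05,0,0,21,1],[0.12,0.387,0.05,0,0,21,1],[0.12,0.387,0.05,0,0,21,1],[0.12,0.387,0.05,0,0,21,1],[0.12,0.387,0.05,0,0,21,1],[0.12,0.387,0.05,0,0,21,1],[0.12,0.387,0.05,0,0,21,1]])

```text
t: 18.75
eef_pos: [0.6019, 0.0092, 0.2023]
tool_rot: [-0.001, 0.661, 0.751, -0.0]
contact_force: [0.8, 1.3, -2.5]
gripper_width: 0.463
```

>>> step_arm(increments=[[0,0,0,0,0,0,1],[0,0,0,0,0,0,1],[0,0,0,0,0,0,1]])

```text
t: 19.0
eef_pos: [0.6014, 0.0046, 0.2016]
tool_rot: [-0.001, 0.662, 0.75, -0.001]
contact_force: [-0.1, -0.2, -2.1]
gripper_width: 0.46
```

Run:
```python
from h import *
r=cam("wrist","w15");o=obs();p=o["eef_pos"]
for m in modules(r,p[2]-.005): print(m['px'],m['c'],m['d'],m['yaw'],m['c']-p[:2])
```

```text
t 19.05 pos [0.6014 0.0036 0.2017] q [-4.000e-04  6.622e-01  7.493e-01 -1.200e-03] F [-0.1 -0.9 -2.1] w 0.464 j [ 0.29  0.44 -0.53  1.74  0.25  1.04 -0.2 ]
[327.1  82. ] [0.5915 0.0901] 0.0215 96.7 [-0.0099071   0.08646758]
[323.2 338.1] [0.6008 0.0073] 0.0178 97.4 [-0.0006071   0.00366758]
```

View pics/w15.png

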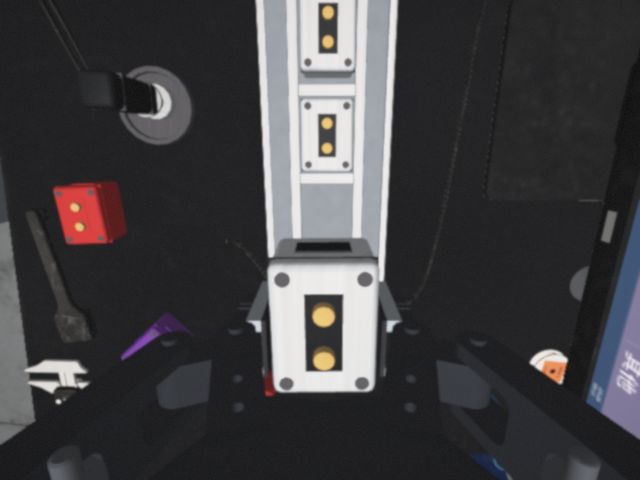

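>>> step_arm(increments=[[0.002,0.001,-0.04,0,0,0,1],[0.002,0.001,-0.08,0,0,0,1],[0.002,0.001,-0.11,0,0,0,1],[0.002,0.001,-0.12,0,0,0,1],[0.002,0.001,-0.12,0,0,0,1],[0.002,0.001,-0.12,0,0,0,1],[0.002,0.001,-0.12,0,0,0,1]])

```text
t: 19.63
eef_pos: [0.606, 0.0062, 0.085]
tool_rot: [0.001, 0.662, 0.75, 0.001]
contact_force: [0.4, 0.5, -2.6]
gripper_width: 0.464
```

>>> step_arm(increments=[[-0.002,-0.001,-0.015,0,0,0,1],[-0.002,-0.001,-0.028,0,0,0,1],[-0.002,-0.001,-0.037,0,0,0,1],[-0.002,-0.001,-0.042,0,0,0,1],[-0.002,-0.001,-0.044,0,0,0,1],[-0.002,-0.001,-0.044,0,0,0,1]])

```text
t: 20.13
eef_pos: [0.6025, 0.0056, 0.0394]
tool_rot: [0.0, 0.661, 0.75, -0.0]
contact_force: [0.5, -0.3, -2.1]
gripper_width: 0.464
```

Run:
```python
from h import *
r=cam("wrist","w16");o=obs();p=o["eef_pos"]
for m in modules(r,p[2]-.005): print(m['px'],m['c'],m['d'],m['yaw'],m['c']-p[:2])
```

```text
t 20.18 pos [0.6028 0.0057 0.0394] q [3.000e-04 6.615e-01 7.500e-01 3.000e-04] F [-0.2  0.6 -1.8] w 0.462 j [ 0.22  0.64 -0.45  1.85  0.4   0.74 -0.32]
[326.4 134.6] [0.5942 0.0769] 0.0178 97.3 [-0.00856729  0.07116597]
[323.2 338.1] [0.6018 0.0083] 0.0178 97.5 [-0.00096729  0.00256597]
```

View pics/w16.png

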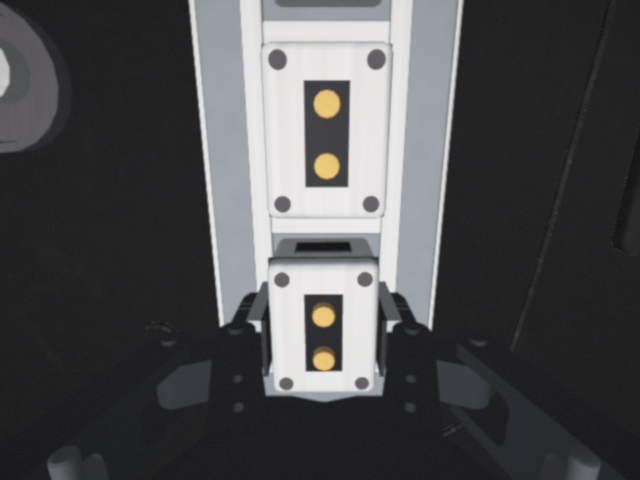

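>>> step_arm(increments=[[0.001,-0.001,0,0,0,0,1],[0.001,-0.001,-0.001,0,0,0,1],[0.001,-0.001,-0.001,0,0,0,-0.5],[0.001,-0.001,-0.001,0,0,0,-0.5],[0.001,-0.001,-0.001,0,0,0,-0.5],[0.001,-0.001,0.02,0,0,0,-0.5],[0.001,-0.001,0.05,0,0,0,-0.5],[0.001,-0.001,0.09,0,0,0,-0.5],[0.001,-0.001,0.12,0,0,0,-0.5],[0.001,-0.001,0.12,0,0,0,-0.5]])

```text
t: 21.02
eef_pos: [0.6075, 0.0054, 0.1658]
tool_rot: [0.004, 0.662, 0.75, 0.004]
contact_force: [1.4, 0.5, -0.4]
gripper_width: 0.749
```

Run:
```python
from h import *
r=cam("wrist","w17");o=obs();p=o["eef_pos"]
for m in modules(r,.034): print(m['px'],m['c'],m['d'],m['yaw'])
for n,z in (("carriage_handle",.086),("rest",0),("punch",.005)):
  for uv,cf in find(n,"wrist"): print(n,uv.round(),round(cf,2),onz(r,uv,z).round(4))
```

```text
t 21.07 pos [0.606  0.005  0.1628] q [0.0027 0.6616 0.7498 0.0026] F [ 0.3 -1.3 -0.2] w 0.751 j [ 0.28  0.48 -0.52  1.77  0.29  0.96 -0.23]
[315.3 134.8] [0.594  0.0769] 0.0178 97.1
[ 34. 227.] [ 0.4076 -0.0084] 0.0157 98.9
[316.5 238.5] [0.6031 0.0072] 0.0178 97.2
carriage_handle [317. 346.] 0.66 [ 0.6128 -0.0705  0.086 ]
rest [127. 102.] 0.84 [0.435  0.0837 0.    ]
punch [128. 100.] 0.89 [0.4387 0.085  0.005 ]
punch [315. 139.] 0.62 [0.5936 0.0737 0.005 ]
```

View pics/w17.png

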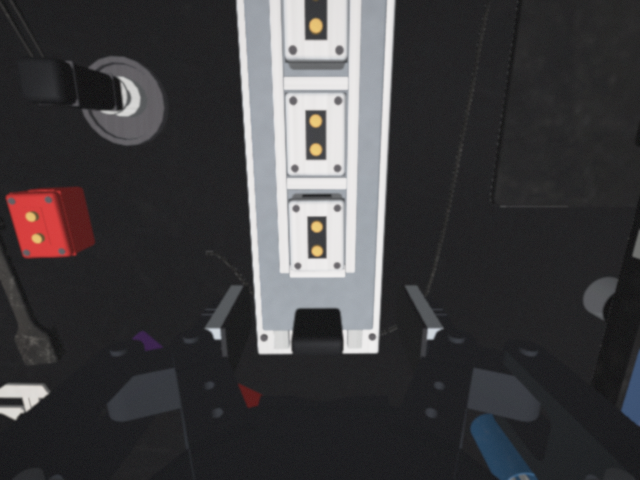

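>>> step_arm(increments=[[0.008,-0.04,0,0,0,0,-0.5],[0.008,-0.0775,-0.02,0,0,0,-0.5],[0.008,-0.0775,-0.04,0,0,0,-0.5],[0.008,-0.0775,-0.04,0,0,0,-0.5],[0.008,-0.0775,-0.04,0,0,0,-0.5],[0.008,-0.0775,-0.04,0,0,0,-0.5]])

```text
t: 21.72
eef_pos: [0.6113, -0.0711, 0.1188]
tool_rot: [-0.001, 0.661, 0.751, 0.0]
contact_force: [0.8, 0.3, 0.3]
gripper_width: 0.749
```

Run:
```python
from h import *
r=cam("wrist","w18");o=obs();p=o["eef_pos"]
for m in modules(r,.034): print(m['px'],m['c'],m['d'],m['yaw'])
```

```text
t 21.77 pos [ 0.6118 -0.0709  0.1195] q [-1.000e-04  6.606e-01  7.508e-01  7.000e-04] F [-0.1  0.4  0.6] w 0.75 j [ 0.38  0.55 -0.49  1.77  0.32  0.9  -0.12]
[328.  122.8] [0.6034 0.0068] 0.0179 97.5
[ 77.4 336.6] [ 0.4667 -0.1368] 0.0152 49.2
```

View pics/w18.png

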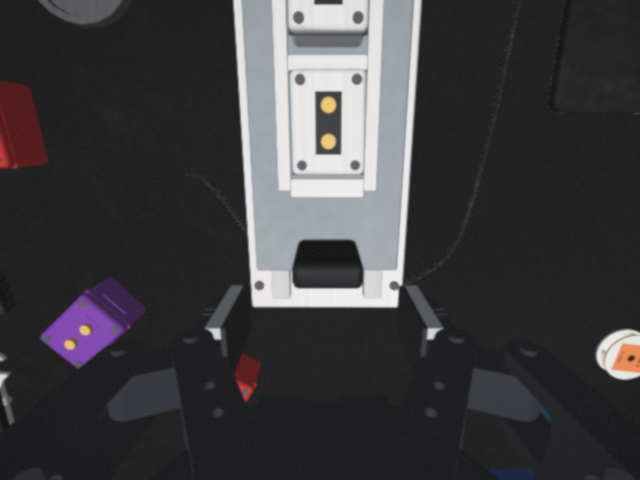

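>>> step_arm(increments=[[0.001,-0.001,-0.03,0,0,0,-0.5],[0.001,-0.001,-0.05,0,0,0,-0.5],[0.001,-0.001,-0.067,0,0,0,-0.5],[0.001,-0.001,-0.067,0,0,0,-0.5],[0.001,-0.001,-0.067,0,0,0,1],[0.001,-0.001,-0.067,0,0,0,1],[0.001,-0.001,-0.067,0,0,0,1],[0.001,-0.001,-0.067,0,0,0,1],[0.001,-0.001,-0.067,0,0,0,1],[0.001,-0.001,-0.067,0,0,0,1]], force=25)

```text
t: 22.6
eef_pos: [0.6137, -0.0731, 0.0537]
tool_rot: [0.001, 0.661, 0.75, 0.001]
contact_force: [0.4, 2.4, 7.0]
gripper_width: 0.464
```

Run:
```python
from h import *
o=obs();cam("wrist","w19")
```

```text
t 22.6 pos [ 0.6137 -0.0731  0.0537] q [0.001  0.6613 0.7501 0.0012] F [0.4 2.4 7. ] w 0.464 j [ 0.35  0.64 -0.45  1.81  0.37  0.78 -0.17]
```

View pics/w19.png

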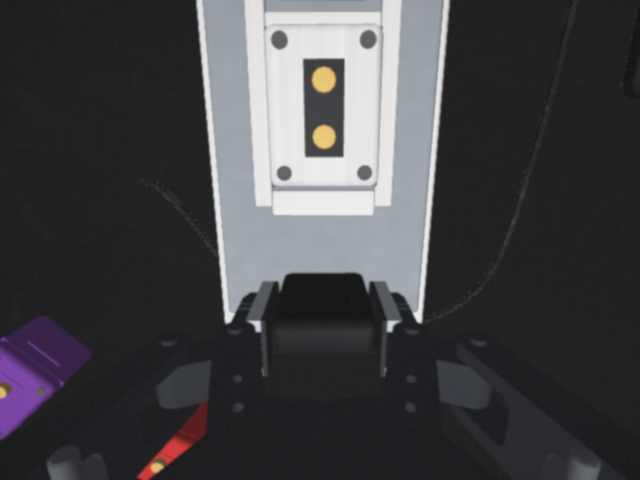

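>>> step_arm(increments=[[-0.0005,0.004,0,0,0,0,1],[-0.0015,0.012,0,0,0,0,1],[-0.0028,0.022,0,0,0,0,1],[-0.004,0.032,0,0,0,0,1],[-0.0053,0.042,0,0,0,0,1],[-0.0065,0.052,0,0,0,0,1],[-0.0078,0.062,0,0,0,0,1],[-0.009,0.072,0,0,0,0,1],[-0.01,0.08,0,0,0,0,1],[-0.0107,0.085,0,0,0,0,1]])

```text
t: 23.48
eef_pos: [0.6048, -0.0034, 0.0535]
tool_rot: [0.007, 0.665, 0.747, -0.005]
contact_force: [6.9, -35.3, 5.4]
gripper_width: 0.463
```

>>> step_arm(increments=[[-0.0008,0.006,0,0,0,0,1],[-0.0015,0.012,0,0,0,0,1],[-0.0021,0.017,0,0,0,0,1],[-0.0021,0.017,0,0,0,0,1]])

```text
t: 23.82
eef_pos: [0.6012, 0.0245, 0.0528]
tool_rot: [0.002, 0.663, 0.748, -0.0]
contact_force: [-1.3, 0.9, 0.8]
gripper_width: 0.244
```

Run:
```python
from h import *
o=obs();cam("wrist","w20");cam("side","s20");cam("scene","c20")
```

```text
t 23.82 pos [0.6012 0.0245 0.0528] q [ 1.900e-03  6.633e-01  7.483e-01 -1.000e-04] F [-1.3  0.9  0.8] w 0.244 j [ 0.19  0.62 -0.45  1.85  0.38  0.76 -0.34]
```

View pics/w20.png

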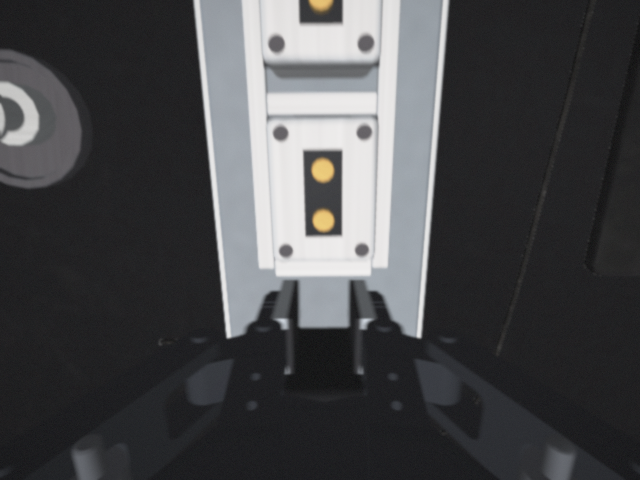

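Run:
```python
from h import *
r=cam("wrist");o=obs()
for m in modules(r,.034): print(m['px'],m['c'],m['d'],m['yaw'])
```

```text
t 24.02 pos [0.5993 0.0289 0.0521] q [-3.000e-04  6.611e-01  7.503e-01  2.000e-04] F [-0.1  0.2  0.5] w -0.002 j [ 0.19  0.62 -0.46  1.85  0.38  0.76 -0.34]
[327.  208.4] [0.5946 0.0751] 0.0179 97.5
```

View pics/s20.png

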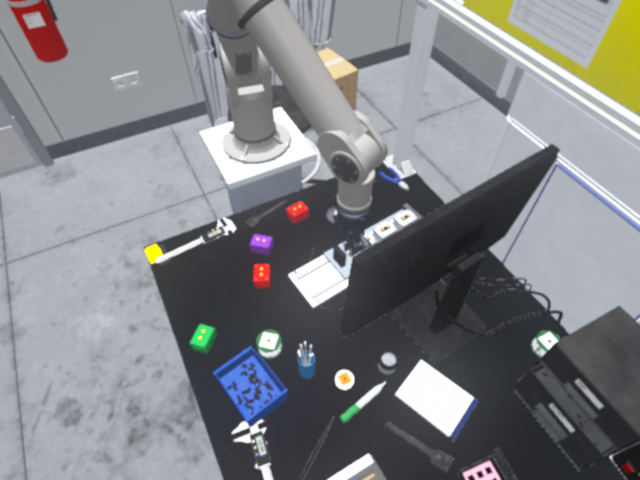

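View pics/c20.png

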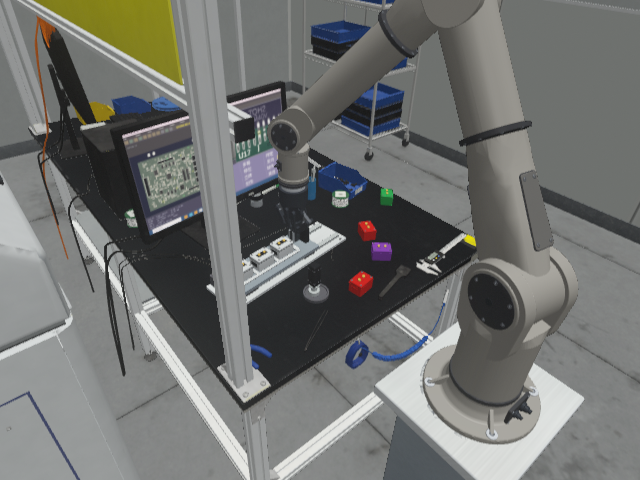

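Run:
```python
from h import *
import pickle
# rough: use w7 pose extrinsics: camera at tool frame offset
r=cam("wrist");o=obs();E=r["extrinsics"];print(r.keys())
from scipy.spatial.transform import Rotation as R
def T(p,q):
    M=np.eye(4);M[:3,:3]=R.from_quat(np.r_[q[1:],q[0]]).as_matrix();M[:3,3]=p;return M
X=np.linalg.inv(T(o["eef_pos"],o["tool_rot"]))@E
np.save("X.npy",X)
r7=dict(r);r7["extrinsics"]=T([.5874,.1492,.1653],[.0021,.6616,.7499,.0032])@X
for nm,uv,z in (("carriage front",(317,179),.034),("kerb front",(317,180),.039),("stop bottom?",(317,85),.02),("bumper",(317,89),.03),("stopface top",(317,57),.05)):
    print(nm,onz(r7,uv,z).round(4))
print("nest3 plug",onz(r7,(317.6,241.4),.074))
```

```text
t 24.07 pos [0.5992 0.0289 0.052 ] q [-3.000e-04  6.611e-01  7.503e-01  1.000e-04] F [-0.2 -0.6  0.5] w 0.001 j [ 0.19  0.62 -0.46  1.85  0.38  0.76 -0.34]
dict_keys(['color', 'intrinsics', 'extrinsics'])
carriage front [0.5782 0.1881 0.034 ]
kerb front [0.5783 0.1879 0.039 ]
stop bottom? [0.5697 0.2578 0.02  ]
bumper [0.5702 0.2538 0.03  ]
stopface top [0.5684 0.2712 0.05  ]
nest3 plug [0.58369404 0.1493248  0.074     ]
```

>>> step_arm(increments=[[0,0,0.03,0,0,0,1],[0,0,0.06,0,0,0,1],[0,0.03,0.1,0,0,0,1],[-0.005,0.06,0.14,0,0,0,1],[-0.005,0.08,0.15,0,0,0,1],[-0.005,0.08,0.15,0,0,0,1],[-0.005,0.08,0.15,0,0,0,1]])

```text
t: 24.65
eef_pos: [0.5948, 0.1116, 0.2039]
tool_rot: [0.001, 0.66, 0.752, 0.002]
contact_force: [0.4, -0.5, -0.3]
gripper_width: -0.001
```

Run:
```python
from h import *
r=cam("wrist","w21");o=obs()
for m in modules(r,.034): print(m['px'],m['c'],m['d'],m['yaw'],m['col'])
for n,z in (("carriage_handle",.086),("rest",0),("nest_1",.034),("fixture",0)):
  for uv,cf in find(n,"wrist"): print(n,uv.round(),round(cf,2),onz(r,uv,z).round(4))
```

```text
t 24.7 pos [0.5942 0.1091 0.2022] q [2.000e-04 6.606e-01 7.507e-01 2.000e-04] F [-0.5  0.  -1. ] w -0.001 j [ 0.13  0.44 -0.54  1.73  0.26  1.04 -0.38]
[317.3  87.8] [0.5767 0.2162] 0.0179 97.2 [[236, 235, 235], [233, 232, 231]]
[316.7 186.5] [0.5853 0.1447] 0.018 97.2 [[237, 237, 236], [235, 234, 234]]
[317.  268.8] [0.5941 0.076 ] 0.0157 97.7 [[238, 236, 236], [236, 234, 234]]
[ 90.5 320.8] [0.4025 0.0019] 0.0159 99.3 [[202, 62, 61], [180, 55, 54]]
carriage_handle [169. 216.] 0.46 [0.4752 0.1095 0.086 ]
rest [164. 217.] 0.79 [0.4342 0.0841 0.    ]
fixture [317. 237.] 0.57 [0.592  0.0831 0.    ]
```

View pics/w21.png

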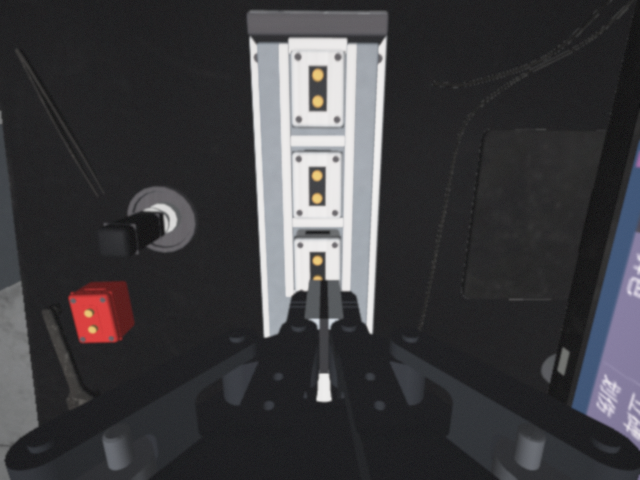

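>>> step_arm(increments=[[0.0155,-0.04,0,0,0,0,1],[0.0155,-0.08,0,0,0,0,1],[0.0155,-0.12,0,0,0,0,1],[0.0155,-0.16,-0.02,0,0,0,1],[0.0155,-0.16,-0.06,0,0,0,1],[0.0155,-0.16,-0.1,0,0,0,1],[0.0155,-0.16,-0.13,0,0,0,1],[0.0155,-0.16,-0.145,0,0,0,1],[0.0155,-0.16,-0.145,0,0,0,1],[0.0155,-0.16,-0.145,0,0,0,1]])

```text
t: 25.73
eef_pos: [0.6091, -0.0525, 0.0557]
tool_rot: [-0.001, 0.662, 0.75, -0.001]
contact_force: [-0.4, -0.5, 0.7]
gripper_width: 0.002
```

Run:
```python
from h import *
r=cam("wrist","w22");o=obs()
for m in modules(r,.034): print(m['px'],m['c'],m['d'],m['yaw'])
```

```text
t 25.78 pos [ 0.6103 -0.0523  0.0572] q [-0.000e+00  6.618e-01  7.497e-01  1.000e-04] F [ 0.3 -0.5  0.3] w -0.007 j [ 0.31  0.62 -0.44  1.82  0.36  0.78 -0.19]
[ 10.1 427.7] [ 0.4767 -0.123 ] 0.0134 53.2
```

View pics/w22.png

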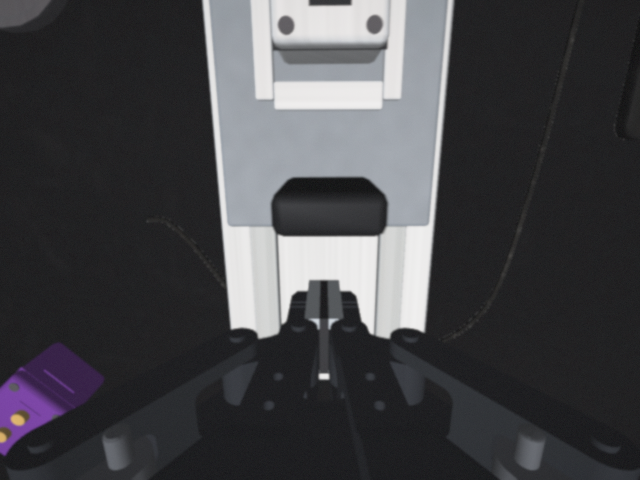

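>>> step_arm(increments=[[-0.0012,0.01,0,0,0,0,1],[-0.0022,0.018,0,0,0,0,1],[-0.003,0.024,0,0,0,0,1],[-0.0034,0.027,0,0,0,0,1],[-0.0034,0.027,0,0,0,0,1],[-0.0037,0.029,0,0,0,0,1],[-0.0037,0.029,0,0,0,0,1]])

```text
t: 26.37
eef_pos: [0.6078, -0.0266, 0.0585]
tool_rot: [0.003, 0.662, 0.749, -0.001]
contact_force: [1.9, -9.0, 1.9]
gripper_width: 0.003
```

>>> step_arm(increments=[[0.001,-0.02,0.02,0,0,0,0],[0.001,-0.03,0.06,0,0,0,-0.4],[0,-0.03,0.1,0,0,0,-0.4],[-0.04,0,0.14,0,0,0,-0.4],[-0.08,0.03,0.17,0,0,0,-0.4],[-0.12,0.06,0.19,0,0,0,-0.4],[-0.15,0.09,0.2,0,0,0,-0.4],[-0.17,0.113,0.2,0,0,0,-0.4],[-0.17,0.113,0.2,0,0,0,-0.4],[-0.17,0.113,0.2,0,0,0,-0.4]])

```text
t: 27.2
eef_pos: [0.4321, 0.0966, 0.2595]
tool_rot: [0.001, 0.658, 0.753, 0.001]
contact_force: [-1.4, -0.1, 0.2]
gripper_width: 0.699
```

Run:
```python
from h import *
r=cam("wrist","w23");o=obs()
for m in modules(r,.034): print(m['px'],m['c'],m['d'],m['yaw'])
for n,z in (("rest",0),("punch",.005)):
  for uv,cf in find(n,"wrist"): print(n,uv.round(),round(cf,2),onz(r,uv,z).round(4))
```

```text
t 27.25 pos [0.4344 0.0937 0.2588] q [0.0018 0.6587 0.7524 0.0009] F [-0.  -0.1  0. ] w 0.701 j [ 0.27  0.11 -0.66  2.01  0.08  1.04 -0.29]
[502.  104.5] [0.5768 0.2163] 0.018 96.8
[489.7 185.6] [0.5852 0.1447] 0.0181 96.8
[480.  255.7] [0.5943 0.0748] 0.0178 97.5
[264.1 300.4] [ 0.3835 -0.0033] 0.0161 98.7
rest [324. 209.] 0.81 [0.4352 0.0863 0.    ]
punch [326. 211.] 0.84 [0.4371 0.0859 0.005 ]
```

View pics/w23.png

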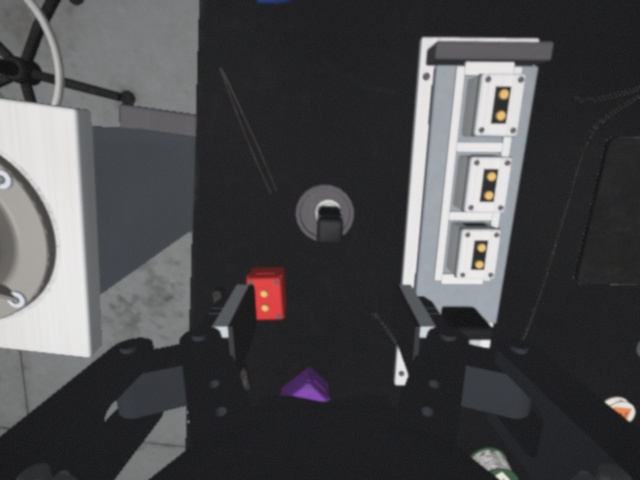

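Run:
```python
from h import *
r=cam("wrist");o=obs()
W=rectify(r,.38,.5,.02,.14,.1,1000)
im=r["color"][170:260,270:380].astype(float)
im=np.clip(im*3.0,0,255).astype(np.uint8)
cv2.imwrite("pics/pz.png",cv2.resize(im[:,:,::-1],None,fx=6,fy=6,interpolation=cv2.INTER_CUBIC))
W=np.clip(W.astype(float)*3,0,255).astype(np.uint8)
cv2.imwrite("pics/pw.png",cv2.resize(W[:,:,::-1],None,fx=5,fy=5,interpolation=cv2.INTER_CUBIC))
```

```text
t 27.4 pos [0.4368 0.0897 0.2572] q [6.000e-04 6.616e-01 7.499e-01 2.000e-04] F [ 0.7 -0.4  0.1] w 0.703 j [ 0.27  0.12 -0.65  2.01  0.08  1.04 -0.29]
```

View pics/pz.png

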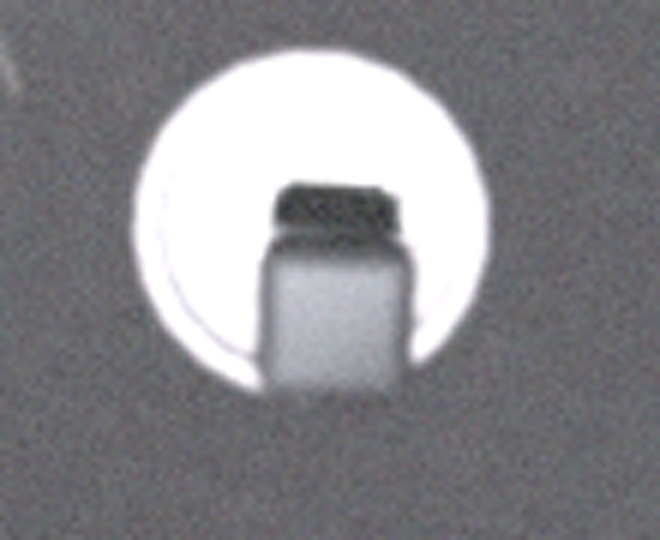

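View pics/pw.png

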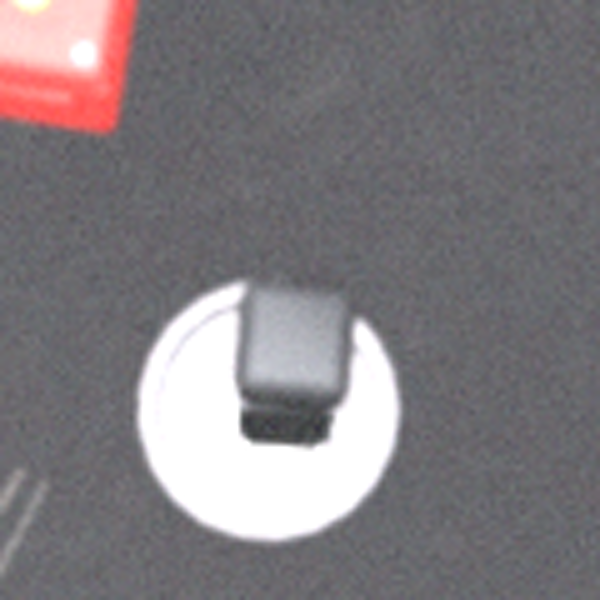

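>>> step_arm(increments=[[0.001,-0.002,-0.04,0,0,0,-0.4],[0.001,-0.002,-0.08,0,0,0,-0.4],[0.001,-0.002,-0.12,0,0,0,-0.4],[0.001,-0.002,-0.14,0,0,0,-0.4],[0.001,-0.002,-0.14,0,0,0,-0.4],[0.001,-0.002,-0.14,0,0,0,-0.4]])

```text
t: 27.9
eef_pos: [0.4372, 0.0875, 0.116]
tool_rot: [-0.001, 0.662, 0.75, -0.001]
contact_force: [-0.1, 0.7, -0.1]
gripper_width: 0.705
```

Run:
```python
from h import *
r=cam("wrist");o=obs()
im=np.clip(r["color"].astype(float)*2,0,255).astype(np.uint8)
cv2.imwrite("pics/w24.png",im[:,:,::-1])
```

```text
t 27.95 pos [0.4383 0.088  0.1174] q [-2.000e-04  6.619e-01  7.496e-01  2.000e-04] F [1.2 0.6 0.3] w 0.701 j [ 0.19  0.33 -0.61  2.15  0.27  0.74 -0.48]
```

View pics/w24.png

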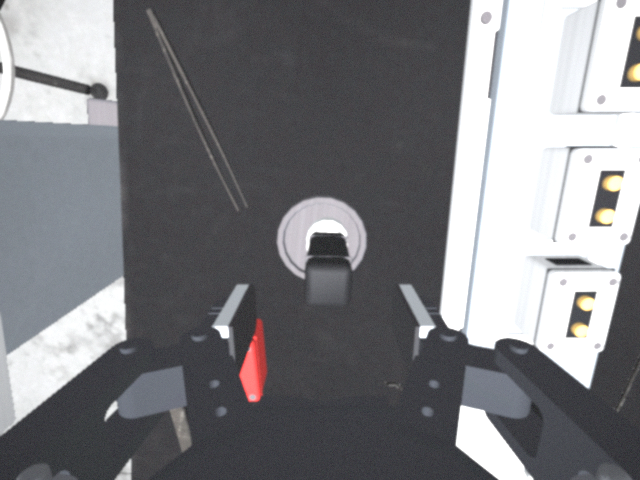

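Run:
```python
from h import *
r=cam("wrist");o=obs()
for uv,z in (((329,282),.1),((307,263),.1),((350,263),.1),((307,304),.1),((351,304),.1)): print(onz(r,uv,z).round(4))
```

```text
t 28.0 pos [0.4388 0.0882 0.1181] q [5.000e-04 6.619e-01 7.496e-01 9.000e-04] F [0.7 0.5 0.5] w 0.703 j [ 0.19  0.32 -0.61  2.15  0.27  0.74 -0.48]
[0.4405 0.09   0.1   ]
[0.4285 0.0987 0.1   ]
[0.4495 0.1013 0.1   ]
[0.431  0.0767 0.1   ]
[0.4532 0.0794 0.1   ]
```

>>> step_arm(increments=[[0.001,0,-0.03,0,0,0,-0.4],[0.001,0,-0.055,0,0,0,-0.4],[0.001,0,-0.07,0,0,0,-0.4],[0.001,0,-0.07,0,0,0,-0.4],[0.001,0,-0.07,0,0,0,1],[0.001,0,-0.07,0,0,0,1],[0.001,0,-0.07,0,0,0,1],[0.001,0,-0.07,0,0,0,1],[0.001,0,-0.07,0,0,0,1],[0.001,0,-0.07,0,0,0,1]], force=80)

```text
t: 28.83
eef_pos: [0.4399, 0.0884, 0.0487]
tool_rot: [0.001, 0.662, 0.75, 0.001]
contact_force: [-1.1, -1.0, 6.8]
gripper_width: 0.272
```

>>> step_arm(increments=[[0,0,0,0,0,0,1],[0,0,0,0,0,0,1],[0,0,0.005,0,0,0,1],[0,0,0.02,0,0,0,1],[0,0,0.05,0,0,0,1],[0,0,0.09,0,0,0,1],[0,0,0.12,0,0,0,1],[0,0,0.14,0,0,0,1],[0,0,0.14,0,0,0,1],[0,0,0.14,0,0,0,1]])

```text
t: 29.67
eef_pos: [0.439, 0.088, 0.1883]
tool_rot: [0.001, 0.662, 0.75, 0.001]
contact_force: [-0.2, 0.3, -2.4]
gripper_width: 0.27
```

Run:
```python
from h import *
r=cam("wrist");o=obs()
im=np.clip(r["color"].astype(float)*2,0,255).astype(np.uint8)
cv2.imwrite("pics/w25.png",im[:,:,::-1])
for n in ("side","scene"):
    r=cam(n); uv=proj(r,o["eef_pos"]).astype(int); print(uv)
    im=np.clip(r["color"].astype(float)*1.5,0,255).astype(np.uint8)[uv[1]-60:uv[1]+60,uv[0]-60:uv[0]+60]
    cv2.imwrite(f"pics/{n}25.png",cv2.resize(im[:,:,::-1],None,fx=5,fy=5,interpolation=cv2.INTER_CUBIC))
```

```text
t 29.72 pos [0.438  0.0876 0.187 ] q [ 4.000e-04  6.617e-01  7.498e-01 -0.000e+00] F [ 0.1  0.1 -2.7] w 0.269 j [ 0.26  0.22 -0.66  2.09  0.17  0.89 -0.38]
[341 169]
[314 236]
```

View pics/w25.png

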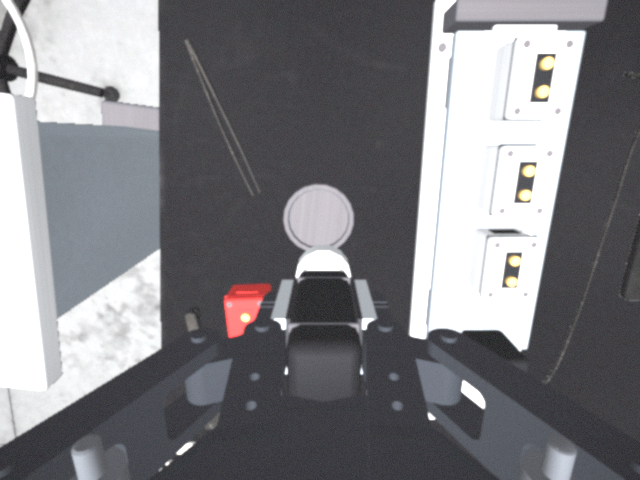

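View pics/side25.png

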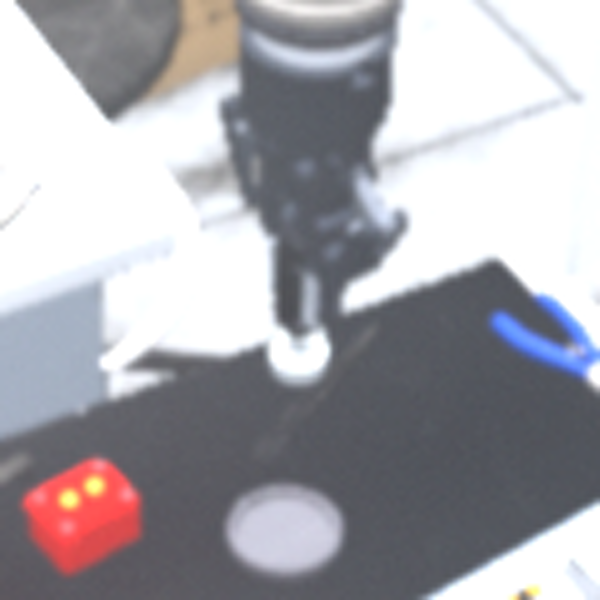

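View pics/scene25.png

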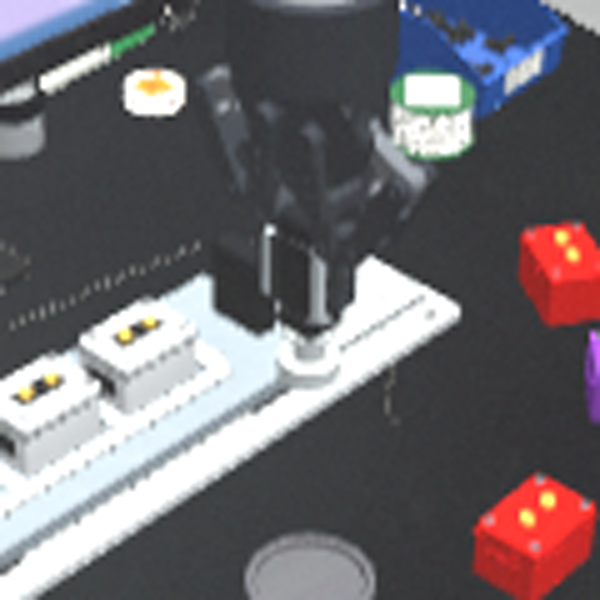

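Run:
```python
from h import *
r=cam("wrist");o=obs();p=o["eef_pos"]
g=r["color"].astype(int)
for row in range(240,262,2): print(row,g[row,318:332:4,1])
print("col",[ (c,g[268,c,1]) for c in range(288,362,3)])
a=np.radians(97.2);tx=np.array([np.cos(a),np.sin(a)]);ty=np.array([np.sin(a),-np.cos(a)])
for uv in ((323.5,248),(323.5,249.5),(323.5,251)):
    for z in (.0317,.0437):
        w=onz(r,uv,p[2]-z)[:2]-p[:2]; print(uv,z,w@tx,w@ty)
X,d=1,1
# dish ellipse
W=rectify(r,.38,.5,.02,.16,.010,3000)
cv2.imwrite("pics/dish.png",W[:,:,::-1])
h=W.astype(int).mean(axis=2); b=((h>55)&(h<130)).astype(np.uint8)
n,l,st,ce=cv2.connectedComponentsWithStats(cv2.morphologyEx(b,cv2.MORPH_OPEN,np.ones((5,5))))
for i in range(1,n):
    if st[i,4]>5000: print(st[i],ce[i]/3000+[.38,.02])
```

```text
t 29.87 pos [0.4372 0.0877 0.1856] q [-0.0009  0.6615  0.7499 -0.001 ] F [ 0.2  0.3 -2.9] w 0.271 j [ 0.25  0.22 -0.66  2.09  0.17  0.89 -0.38]
240 [ 99 100 101  99]
242 [99 99 99 97]
244 [99 99 99 99]
246 [95 95 95 94]
248 [96 96 93 93]
250 [133 134 132 116]
252 [206 206 207 196]
254 [216 216 216 216]
256 [216 215 216 216]
258 [215 214 215 214]
260 [213 213 213 213]
col [(288, np.int64(35)), (291, np.int64(33)), (294, np.int64(33)), (297, np.int64(137)), (300, np.int64(215)), (303, np.int64(199)), (306, np.int64(153)), (309, np.int64(192)), (312, np.int64(208)), (315, np.int64(207)), (318, np.int64(208)), (321, np.int64(209)), (324, np.int64(208)), (327, np.int64(208)), (330, np.int64(207)), (333, np.int64(208)), (336, np.int64(196)), (339, np.int64(154)), (342, np.int64(179)), (345, np.int64(213)), (348, np.int64(175)), (351, np.int64(37)), (354, np.int64(38)), (357, np.int64(33)), (360, np.int64(35))]
(323.5, 248) 0.0317 0.014793449485376694 -0.0002922164850451829
(323.5, 248) 0.0437 0.010910320478313086 -0.00032794046198737477
(323.5, 249.5) 0.0317 0.013959098590678749 -0.000292814931715315
(323.5, 249.5) 0.0437 0.01001835034240886 -0.0003285802366446921
(323.5, 251) 0.0317 0.013122639621933106 -0.00029341489042307174
(323.5, 251) 0.0437 0.009124126551469592 -0.00032922162775898676
[   64    53   204   241 33304] [0.43511891 0.08310048]
```

View pics/dish.png

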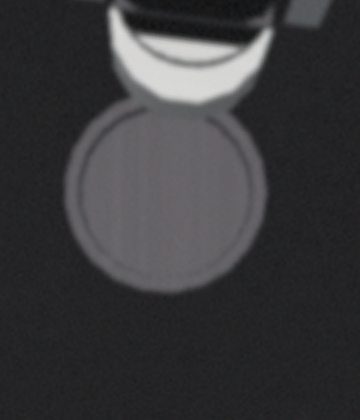

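>>> step_arm(increments=[[0.04,-0.003,0.01,0,0,0,1],[0.08,-0.006,0.01,0,0,0,1],[0.12,-0.01,0.01,0,0,0,1],[0.156,-0.013,0.01,0,0,0,1],[0.156,-0.013,-0.02,0,0,0,1],[0.156,-0.013,-0.045,0,0,0,1],[0.156,-0.013,-0.055,0,0,0,1],[0.156,-0.013,-0.055,0,0,0,1],[0.156,-0.013,-0.055,0,0,0,1],[0.156,-0.013,-0.055,0,0,0,1]])

```text
t: 30.7
eef_pos: [0.5948, 0.0756, 0.1331]
tool_rot: [0.0, 0.661, 0.75, 0.001]
contact_force: [-0.2, 0.4, -1.9]
gripper_width: 0.27
```

Run:
```python
from h import *
r=cam("wrist");o=obs();p=o["eef_pos"]
im=r["color"]
cv2.imwrite("pics/w26.png",im[:,:,::-1])
cv2.imwrite("pics/w26z.png",cv2.resize(np.clip(im[200:400,230:420].astype(float)*1.3,0,255).astype(np.uint8)[:,:,::-1],None,fx=3,fy=3,interpolation=cv2.INTER_CUBIC))
for m in modules(r,.034): print(m['px'],m['c'],m['d'],m['yaw'])
```

```text
t 30.75 pos [0.5951 0.0755 0.1335] q [0.0008 0.6614 0.75   0.0009] F [-0.5  0.4 -1.1] w 0.269 j [ 0.19  0.52 -0.56  1.8   0.34  0.91 -0.39]
[322.6 139.1] [0.5854 0.145 ] 0.0179 97.0
[ 29.7 326.7] [0.4096 0.0036] 0.0154 98.8
```

View pics/w26.png

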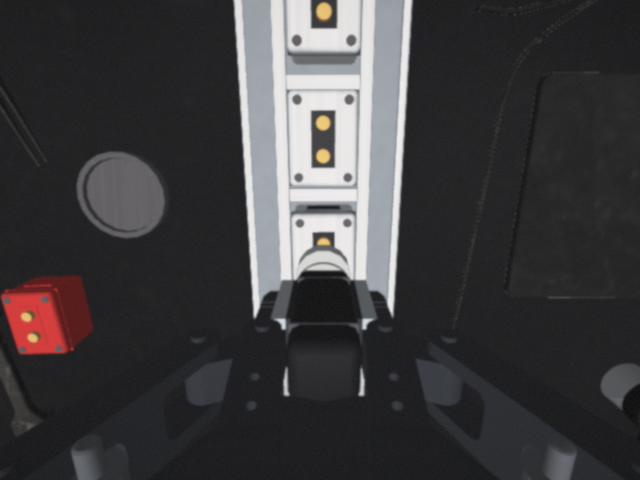

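View pics/w26z.png

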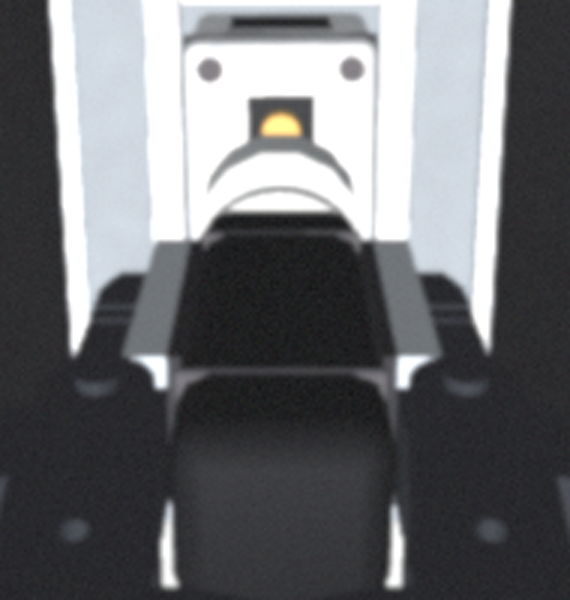

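Run:
```python
from h import *
r=cam("wrist");o=obs();p=o["eef_pos"]
g=r["color"].astype(int)
print([(row,g[row,310:314].mean().round()) for row in range(206,220)])
print([(row,g[row,322:326].mean(axis=0).round()) for row in range(228,272,1)])
a=np.radians(97.2);tx=np.array([np.cos(a),np.sin(a)]);ty=np.array([np.sin(a),-np.cos(a)])
def f(uv,z): 
    w=onz(r,uv,z)[:2]-p[:2]; return (w@tx).round(4),(w@ty).round(4)
for row in (212,213,214): print("mod edge",f((323,row),.070), f((323,row),.070)[0]-.027)
for row in (245,246,247,249): print("foot bottom",f((323.5,row),p[2]-.0437),f((323.5,row),p[2]-.0437)[0]-.015)
for row in (250,251,252,): print("foot top",f((323.5,row),p[2]-.0317),f((323.5,row),p[2]-.0317)[0]-.015)
```

```text
t 30.8 pos [0.5952 0.0754 0.1336] q [0.0009 0.6615 0.75   0.001 ] F [ 0.3  0.4 -0.7] w 0.269 j [ 0.19  0.52 -0.56  1.8   0.34  0.91 -0.39]
[(206, np.float64(43.0)), (207, np.float64(33.0)), (208, np.float64(48.0)), (209, np.float64(74.0)), (210, np.float64(87.0)), (211, np.float64(88.0)), (212, np.float64(105.0)), (213, np.float64(135.0)), (214, np.float64(174.0)), (215, np.float64(206.0)), (216, np.float64(219.0)), (217, np.float64(227.0)), (218, np.float64(232.0)), (219, np.float64(234.0))]
[(228, array([236., 235., 234.])), (229, array([235., 234., 233.])), (230, array([224., 222., 222.])), (231, array([176., 174., 174.])), (232, array([108., 107., 109.])), (233, array([69., 70., 72.])), (234, array([61., 61., 63.])), (235, array([68., 66., 62.])), (236, array([89., 79., 62.])), (237, array([131., 109.,  70.])), (238, array([188., 152.,  94.])), (239, array([223., 186., 114.])), (240, array([232., 198., 120.])), (241, array([234., 202., 123.])), (242, array([234., 202., 122.])), (243, array([228., 192., 120.])), (244, array([200., 165., 109.])), (245, array([143., 125., 102.])), (
[... 887 characters left out ...]
float64(0.0277), np.float64(-0.0004)) 0.0006999999999999992
mod edge (np.float64(0.0271), np.float64(-0.0004)) 9.99999999999994e-05
mod edge (np.float64(0.0265), np.float64(-0.0004)) -0.0005000000000000004
foot bottom (np.float64(0.013), np.float64(-0.0002)) -0.002
foot bottom (np.float64(0.0124), np.float64(-0.0002)) -0.0026
foot bottom (np.float64(0.0118), np.float64(-0.0002)) -0.0031999999999999997
foot bottom (np.float64(0.0106), np.float64(-0.0002)) -0.004399999999999999
foot top (np.float64(0.014), np.float64(-0.0002)) -0.0009999999999999992
foot top (np.float64(0.0134), np.float64(-0.0002)) -0.001599999999999999
foot top (np.float64(0.0129), np.float64(-0.0002)) -0.0020999999999999994
```

>>> step_arm(increments=[[0,0.002,-0.004,0,0,0,1],[0,0.002,-0.008,0,0,0,1],[0,0.002,-0.011,0,0,0,1],[0,0.002,-0.013,0,0,0,1],[0,0.002,-0.0145,0,0,0,1],[0,0.002,-0.0155,0,0,0,1],[0,0.002,-0.0165,0,0,0,1],[0,0.002,-0.0175,0,0,0,1]])

```text
t: 31.47
eef_pos: [0.5942, 0.077, 0.1154]
tool_rot: [0.0, 0.662, 0.75, -0.0]
contact_force: [-4.6, -1.2, 9.4]
gripper_width: 0.269
```

Run:
```python
from h import *
r=cam("wrist");o=obs()
im=r["color"]
cv2.imwrite("pics/w27z.png",cv2.resize(np.clip(im[180:300,230:420].astype(float)*1.3,0,255).astype(np.uint8)[:,:,::-1],None,fx=4,fy=4,interpolation=cv2.INTER_CUBIC))
```

```text
t 31.52 pos [0.5941 0.077  0.1152] q [ 1.000e-04  6.616e-01  7.499e-01 -4.000e-04] F [-3.8 -0.8  6.3] w 0.272 j [ 0.18  0.54 -0.55  1.81  0.36  0.88 -0.41]
```

View pics/w27z.png

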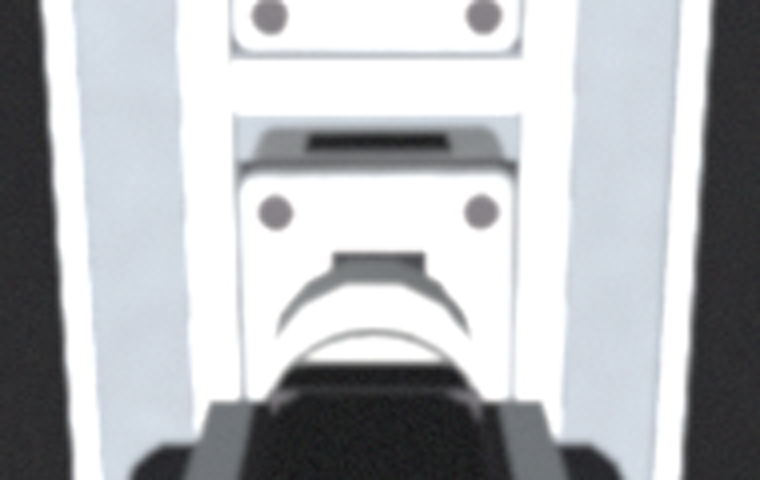

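>>> step_arm(increments=[[0,0,-0.001,0,0,0,1],[0,0,-0.002,0,0,0,1],[0,0,-0.003,0,0,0,1],[0,0,-0.004,0,0,0,1],[0,0,-0.005,0,0,0,1],[0,0,-0.005,0,0,0,1]])

```text
t: 32.02
eef_pos: [0.5945, 0.0772, 0.1137]
tool_rot: [0.001, 0.662, 0.75, -0.001]
contact_force: [-13.5, -4.1, 34.0]
gripper_width: 0.268
```

Run:
```python
from h import *
r=cam("wrist");o=obs()
im=r["color"]
cv2.imwrite("pics/w28z.png",cv2.resize(np.clip(im[180:300,230:420].astype(float)*1.3,0,255).astype(np.uint8)[:,:,::-1],None,fx=4,fy=4,interpolation=cv2.INTER_CUBIC))
```

```text
t 32.07 pos [0.5945 0.0771 0.1137] q [ 1.000e-03  6.617e-01  7.498e-01 -5.000e-04] F [-13.6  -3.4  33.8] w 0.276 j [ 0.17  0.55 -0.54  1.81  0.36  0.88 -0.41]
```

View pics/w28z.png

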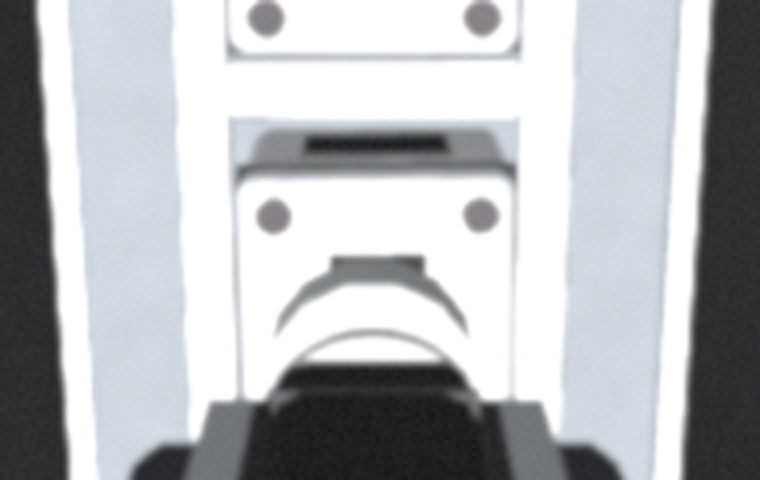

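>>> step_arm(increments=[[0,0,0.003,0,0,0,1],[0,0,0.006,0,0,0,1],[0,0,0.012,0,0,0,1],[0,0,0.02,0,0,0,1],[-0.004,0.035,0.024,0,0,0,1],[-0.009,0.0705,0.024,0,0,0,1],[-0.009,0.0705,0.024,0,0,0,1],[-0.009,0.0705,0.024,0,0,0,1],[-0.009,0.0705,0.024,0,0,0,1]])

```text
t: 32.82
eef_pos: [0.5853, 0.1474, 0.1334]
tool_rot: [0.0, 0.661, 0.75, -0.0]
contact_force: [1.1, -1.1, -2.7]
gripper_width: 0.273
```

```bash
cat >> h.py <<'E'
def footcheck(nm):
    r=cam("wrist",nm);o=obs();p=o["eef_pos"]
    im=r["color"];g=im.astype(float)
    cv2.imwrite(f"pics/{nm}z.png",cv2.resize(np.clip(g[180:300,230:420]*1.3,0,255).astype(np.uint8)[:,:,::-1],None,fx=4,fy=4,interpolation=cv2.INTER_CUBIC))
    a=np.radians(97.2);tx=np.array([np.cos(a),np.sin(a)]);ty=np.array([np.sin(a),-np.cos(a)])
    def f(uv,z):
        w=onz(r,uv,z)[:2]-p[:2]; return (w@tx).round(4),(w@ty).round(4)
    return r,p,f
E
python3 - <<'E'
from h import *
r,p,f=footcheck("w29")
g=r["color"].astype(int)
print([(row,int(g[row,310:314].mean())) for row in range(190,240)])
E
```

```text
t 32.87 pos [0.5855 0.1464 0.1332] q [ 2.000e-04  6.619e-01  7.496e-01 -5.000e-04] F [-0.2 -0.3 -1.6] w 0.274 j [ 0.07  0.53 -0.56  1.79  0.35  0.92 -0.52]
[(190, 217), (191, 231), (192, 235), (193, 236), (194, 237), (195, 237), (196, 236), (197, 235), (198, 235), (199, 235), (200, 235), (201, 225), (202, 197), (203, 174), (204, 170), (205, 166), (206, 150), (207, 118), (208, 78), (209, 42), (210, 33), (211, 50), (212, 75), (213, 89), (214, 89), (215, 102), (216, 130), (217, 167), (218, 200), (219, 217), (220, 226), (221, 231), (222, 234), (223, 235), (224, 236), (225, 236), (226, 235), (227, 236), (228, 236), (229, 236), (230, 235), (231, 235), (232, 235), (233, 234), (234, 227), (235, 215), (236, 207), (237, 206), (238, 208), (239, 209)]
```

View pics/w29.png

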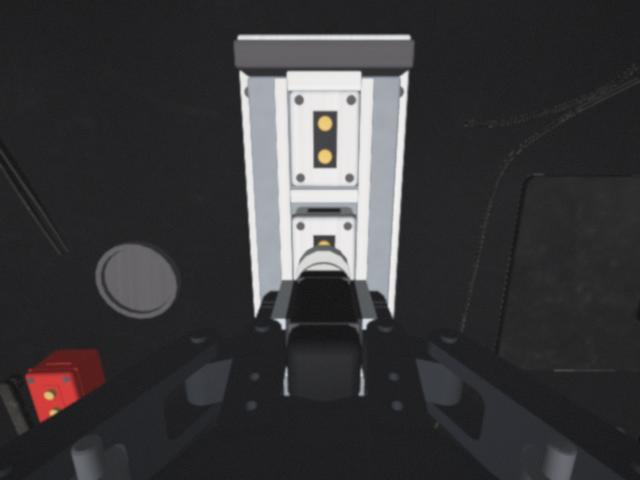

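View pics/w29z.png

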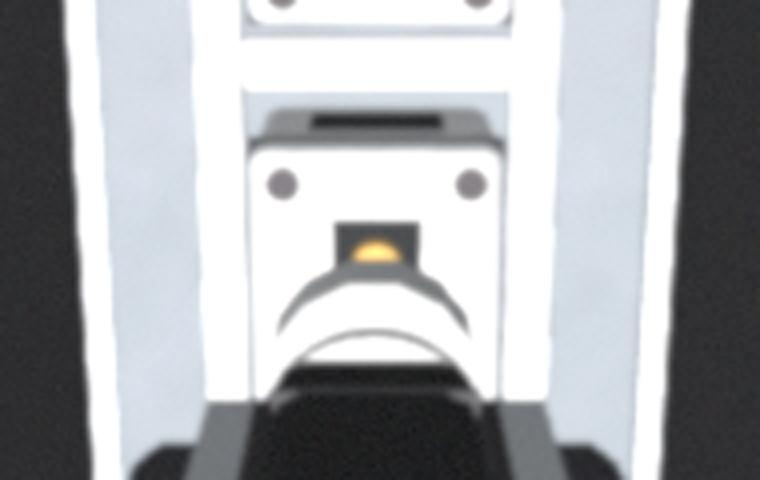

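Run:
```python
from h import *
r,p,f=footcheck("w29")
print(f((324,217),.070)[0]-.027,f((323.5,245.5),p[2]-.0437)[0]-.015,f((324,217),.070)[1])
```

```text
t 32.92 pos [0.5857 0.1459 0.1332] q [ 2.000e-04  6.622e-01  7.493e-01 -5.000e-04] F [ 0.1  0.2 -1.3] w 0.268 j [ 0.07  0.53 -0.56  1.79  0.35  0.92 -0.52]
-0.0019999999999999983 -0.0020999999999999994 -0.0
```

Aligned: foot and module centre differ by about 0.1 mm. I'll press module 2.

>>> step_arm(increments=[[0,0,-0.005,0,0,0,1],[0,0,-0.009,0,0,0,1],[0,0,-0.012,0,0,0,1],[0,0,-0.014,0,0,0,1],[0,0,-0.015,0,0,0,1],[0,0,-0.016,0,0,0,1],[0,0,-0.017,0,0,0,1],[0,0,-0.018,0,0,0,1],[0,0,-0.019,0,0,0,1],[0,0,-0.02,0,0,0,1]])

```text
t: 33.75
eef_pos: [0.5851, 0.1474, 0.1146]
tool_rot: [0.0, 0.662, 0.75, -0.0]
contact_force: [-4.6, -3.1, 9.2]
gripper_width: 0.267
```

>>> step_arm(increments=[[0,0,-0.001,0,0,0,1],[0,0,-0.002,0,0,0,1],[0,0,-0.003,0,0,0,1],[0,0,-0.003,0,0,0,1]])

```text
t: 34.08
eef_pos: [0.5853, 0.1475, 0.1137]
tool_rot: [0.001, 0.662, 0.75, -0.001]
contact_force: [-9.3, -6.0, 26.4]
gripper_width: 0.273
```

>>> step_arm(increments=[[0,0,0.003,0,0,0,1],[0,0,0.006,0,0,0,1],[0,0,0.012,0,0,0,1],[0,0,0.02,0,0,0,1],[-0.004,0.03,0.024,0,0,0,1]])

```text
t: 34.5
eef_pos: [0.5836, 0.1702, 0.1347]
tool_rot: [0.002, 0.665, 0.747, -0.002]
contact_force: [0.7, -0.9, -0.9]
gripper_width: 0.275
```

Run:
```python
from h import *
r,p,f=footcheck("w30")
cam("side","s30");cam("scene","c30")
r=cam("scene")
for y in (.31,.35):
  for x in (.335,.5,.6,.8): print(x,y,proj(r,[x,y,.54]).round())
```

```text
t 34.55 pos [0.5813 0.183  0.1364] q [-7.000e-04  6.611e-01  7.503e-01  2.300e-03] F [-1.2  8.7 -0.5] w 0.272 j [ 0.02  0.53 -0.57  1.78  0.35  0.93 -0.57]
0.335 0.31 [247. 130.]
0.5 0.31 [195.  99.]
0.6 0.31 [169.  83.]
0.8 0.31 [127.  59.]
0.335 0.35 [224. 136.]
0.5 0.35 [173. 104.]
0.6 0.35 [148.  88.]
0.8 0.35 [108.  62.]
```

View pics/s30.png

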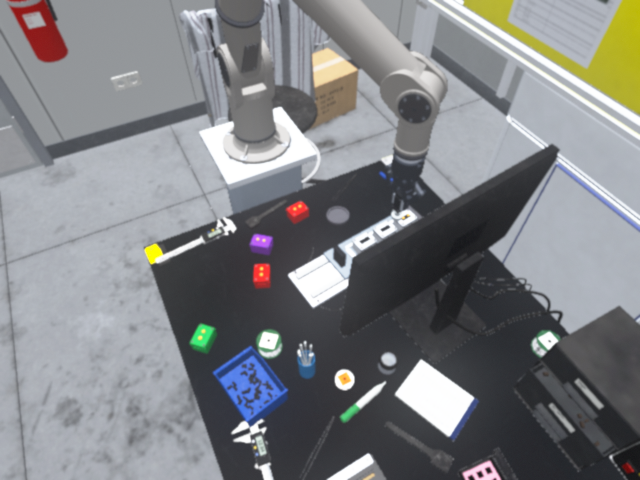

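View pics/c30.png

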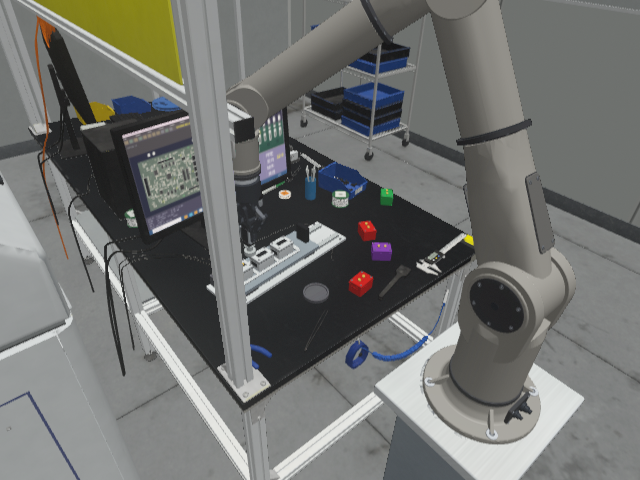

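Run:
```python
from h import *
obs()
rs=cam("side");rc=cam("scene")
def tri(a,b):
    o1,d1=ray(rc,a);o2,d2=ray(rs,b)
    A=np.c_[d1,-d2];s=np.linalg.lstsq(A,o2-o1,rcond=None)[0];return (o1+d1*s[0]).round(3),(o2+d2*s[1]).round(3)
print(tri((250,100),(415,103)))
cv2.imwrite("pics/s31.png",cv2.resize(rs["color"][40:240,340:500,::-1],None,fx=3,fy=3))
cv2.imwrite("pics/c31.png",cv2.resize(rc["color"][60:260,170:330,::-1],None,fx=3,fy=3))
```

```text
t 34.7 pos [0.5813 0.1788 0.135 ] q [-1.000e-04  6.607e-01  7.506e-01  5.000e-04] F [ 0.2 -0.8 -0.7] w 0.272 j [ 0.02  0.54 -0.57  1.78  0.35  0.93 -0.57]
(array([0.604, 0.137, 0.473]), array([0.609, 0.146, 0.474]))
```

View pics/s31.png

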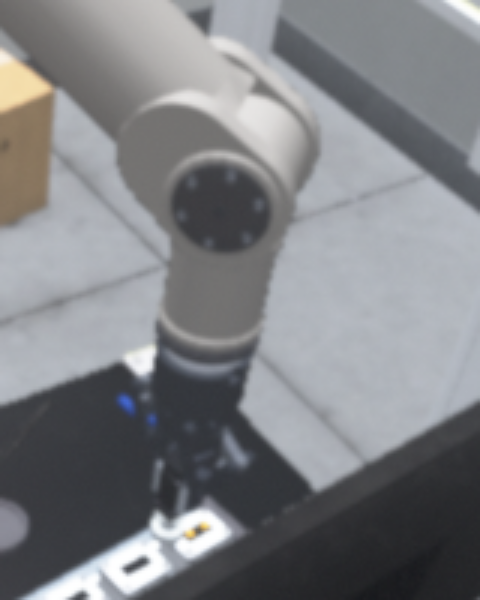

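View pics/c31.png

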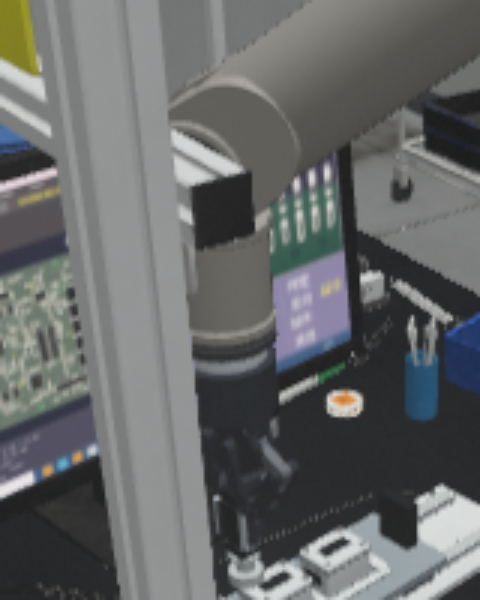

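View pics/w30z.png

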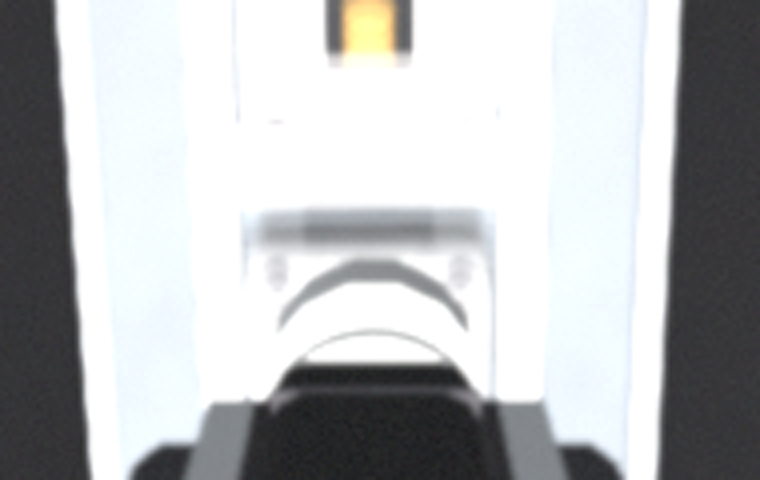

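Run:
```python
from h import *
rs=cam("side");rc=cam("scene")
for z in (.45,.5,.55): print(z,onz(rs,(446,90),z).round(3),onz(rs,(416,53),z).round(3))
for x in (.5,.58,.65): print(x,[proj(rs,[x,y,.54]).round() for y in (.31,.33,.35)])
```

```text
0.45 [0.574 0.255 0.45 ] [0.42  0.286 0.45 ]
0.5 [0.632 0.197 0.5  ] [0.492 0.225 0.5  ]
0.55 [0.689 0.14  0.55 ] [0.564 0.165 0.55 ]
0.5 [array([455.,  27.]), array([463.,  24.]), array([470.,  22.])]
0.58 [array([480.,  44.]), array([488.,  41.]), array([496.,  39.])]
0.65 [array([505.,  60.]), array([513.,  58.]), array([521.,  55.])]
```

>>> step_arm(increments=[[-0.0025,0.02,0,0,0,0,1],[-0.005,0.0405,0,0,0,0,1],[-0.005,0.0405,0,0,0,0,1],[-0.005,0.0405,0,0,0,0,1],[-0.005,0.0405,0,0,0,0,1]])

```text
t: 35.32
eef_pos: [0.5765, 0.2169, 0.1341]
tool_rot: [0.0, 0.662, 0.75, -0.0]
contact_force: [0.3, -0.5, -1.5]
gripper_width: 0.272
```

Run:
```python
from h import *
r,p,f=footcheck("w32")
g=r["color"].astype(int)
rows=np.arange(195,235); v=g[195:235,310:314].mean(axis=(1,2)); print(list(zip(rows,v.astype(int))))
```

```text
t 35.37 pos [0.5767 0.2164 0.1341] q [ 3.000e-04  6.622e-01  7.493e-01 -5.000e-04] F [ 0.2 -0.6 -1.6] w 0.267 j [-0.04  0.55 -0.57  1.76  0.36  0.94 -0.63]
[(np.int64(195), np.int64(247)), (np.int64(196), np.int64(247)), (np.int64(197), np.int64(247)), (np.int64(198), np.int64(247)), (np.int64(199), np.int64(241)), (np.int64(200), np.int64(228)), (np.int64(201), np.int64(223)), (np.int64(202), np.int64(211)), (np.int64(203), np.int64(165)), (np.int64(204), np.int64(104)), (np.int64(205), np.int64(57)), (np.int64(206), np.int64(46)), (np.int64(207), np.int64(74)), (np.int64(208), np.int64(110)), (np.int64(209), np.int64(127)), (np.int64(210), np.int64(131)), (np.int64(211), np.int64(155)), (np.int64(212), np.int64(199)), (np.int64(213), np.int64(233)), (np.int64(214), np.int64(244)), (np.int64(215), np.int64(246)), (np.int64(216), np.int64(247)), (np.int64(217), np.int64(247)), (np.int64(218), np.int64(247)), (np.int64(219), np.int64(247)), (np.int64(220), np.int64(247)), (np.int64(221), np.int64(247)), (np.int64(222), np.int64(247)), (np.int64(223), np.int64(247)), (np.int64(224), np.int64(247)), (np.int64(225), np.int64(247)), (np.int64(226), np.int64(247)), (np.int64(227), np.int64(247)), (np.int64(228), np.int64(247)), (np.int64(229), np.int64(247)), (np.int64(230), np.int64(246)), (np.int64(231), np.int64(245)), (np.int64(232), np.int64(245)), (np.int64(233), np.int64(245)), (np.int64(234), np.int64(245))]
```

View pics/w32z.png

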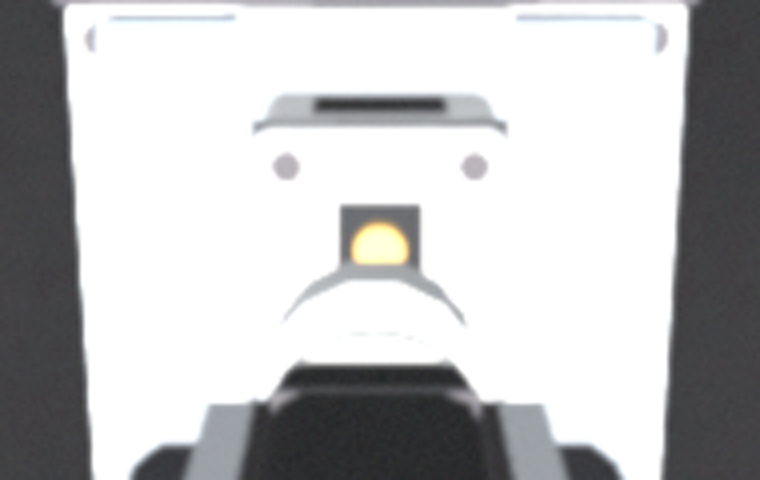

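>>> step_arm(increments=[[0,0.0015,-0.005,0,0,0,1],[0,0.0015,-0.009,0,0,0,1],[0,0.0015,-0.011,0,0,0,1],[0,0.0015,-0.012,0,0,0,1],[0,0.0015,-0.012,0,0,0,1],[0,0.0015,-0.012,0,0,0,1]])

```text
t: 35.87
eef_pos: [0.5763, 0.2195, 0.1223]
tool_rot: [-0.0, 0.662, 0.75, -0.0]
contact_force: [-0.6, -0.5, -1.5]
gripper_width: 0.272
```

Run:
```python
from h import *
r,p,f=footcheck("w33")
g=r["color"].astype(int)
rows=np.arange(195,235); v=g[195:235,310:314].mean(axis=(1,2)); print(list(zip(rows.tolist(),v.astype(int).tolist())))
for row in range(212,222): print(row,f((323.5,row),.070)[0]-.027)
print(f((323.5,245.5),p[2]-.0437)[0]-.015)
```

```text
t 35.92 pos [0.5764 0.2196 0.1225] q [0.000e+00 6.615e-01 7.499e-01 1.000e-04] F [-1.   0.4 -0.8] w 0.268 j [-0.05  0.56 -0.56  1.76  0.37  0.92 -0.64]
[(195, 247), (196, 247), (197, 247), (198, 247), (199, 247), (200, 247), (201, 247), (202, 247), (203, 247), (204, 247), (205, 247), (206, 240), (207, 226), (208, 222), (209, 212), (210, 174), (211, 118), (212, 67), (213, 41), (214, 48), (215, 76), (216, 108), (217, 122), (218, 121), (219, 138), (220, 170), (221, 216), (222, 239), (223, 245), (224, 246), (225, 247), (226, 247), (227, 247), (228, 247), (229, 247), (230, 247), (231, 247), (232, 247), (233, 247), (234, 247)]
212 0.0029
213 0.0023
214 0.0017000000000000001
215 0.0011000000000000003
216 0.0005000000000000004
217 0.0
218 -0.0005999999999999998
219 -0.0011999999999999997
220 -0.0017999999999999995
221 -0.0023999999999999994
-0.0024999999999999988
```

View pics/w33z.png

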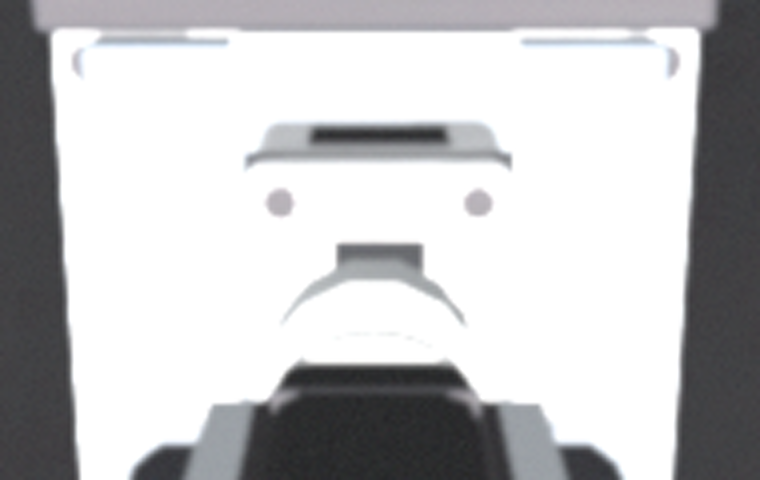

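Foot and module 3 line up within 0.5 mm. Pressing now.

>>> step_arm(increments=[[0,0,-0.002,0,0,0,1],[0,0,-0.004,0,0,0,1],[0,0,-0.005,0,0,0,1],[0,0,-0.006,0,0,0,1],[0,0,-0.007,0,0,0,1],[0,0,-0.008,0,0,0,1],[0,0,-0.009,0,0,0,1],[0,0,-0.01,0,0,0,1],[0,0,-0.011,0,0,0,1],[0,0,-0.012,0,0,0,1]])

```text
t: 36.75
eef_pos: [0.5766, 0.2199, 0.1136]
tool_rot: [0.001, 0.662, 0.75, 0.0]
contact_force: [-10.2, -5.9, 31.6]
gripper_width: 0.275
```

>>> step_arm(increments=[[0,0,-0.001,0,0,0,1],[0,0,-0.001,0,0,0,1]])

```text
t: 36.92
eef_pos: [0.5766, 0.2199, 0.1137]
tool_rot: [0.001, 0.662, 0.75, 0.0]
contact_force: [-10.2, -6.9, 30.3]
gripper_width: 0.271
```

>>> step_arm(increments=[[0,0,0.004,0,0,0,1],[0,0,0.008,0,0,0,1],[0,0,0.02,0,0,0,1],[0,0,0.05,0,0,0,1],[-0.03,-0.025,0.075,0,0,0,1],[-0.06,-0.05,0.075,0,0,0,1],[-0.09,-0.08,0.075,0,0,0,1],[-0.12,-0.11,0.075,0,0,0,1],[-0.142,-0.133,0.075,0,0,0,1],[-0.142,-0.133,0.075,0,0,0,1]])

```text
t: 37.75
eef_pos: [0.4289, 0.0807, 0.1834]
tool_rot: [-0.0, 0.663, 0.748, -0.004]
contact_force: [-0.6, -1.5, -1.6]
gripper_width: 0.274
```

>>> step_arm(increments=[[0,0,0,0,0,0,1],[0,0,0,0,0,0,1],[0,0,0,0,0,0,1]])

```text
t: 38.0
eef_pos: [0.4355, 0.0878, 0.185]
tool_rot: [0.0, 0.661, 0.75, 0.001]
contact_force: [0.7, 1.6, -1.4]
gripper_width: 0.272
```

Run:
```python
from h import *
r=cam("wrist","w34");o=obs()
im=r["color"]
for zb in (.030,.034): print([(m['px'].tolist(),m['c'].tolist(),float(m['d'])) for m in modules(r,zb)])
cv2.imwrite("pics/w34z.png",cv2.resize(im[0:320,380:600,::-1],None,fx=2.4,fy=1.8,interpolation=cv2.INTER_CUBIC))
W=rectify(r,.38,.5,.02,.16,.010,3000);cv2.imwrite("pics/dish2.png",W[:,:,::-1])
rs=cam("side");cv2.imwrite("pics/s34z.png",cv2.resize(rs["color"][190:290,320:440,::-1],None,fx=5,fy=5,interpolation=cv2.INTER_CUBIC))
```

```text
t 38.05 pos [0.4354 0.0879 0.1847] q [-1.000e-04  6.610e-01  7.504e-01  8.000e-04] F [ 0.7  0.1 -1.1] w 0.271 j [ 0.24  0.21 -0.65  2.1   0.16  0.88 -0.37]
[]
[]
```

View pics/w34z.png

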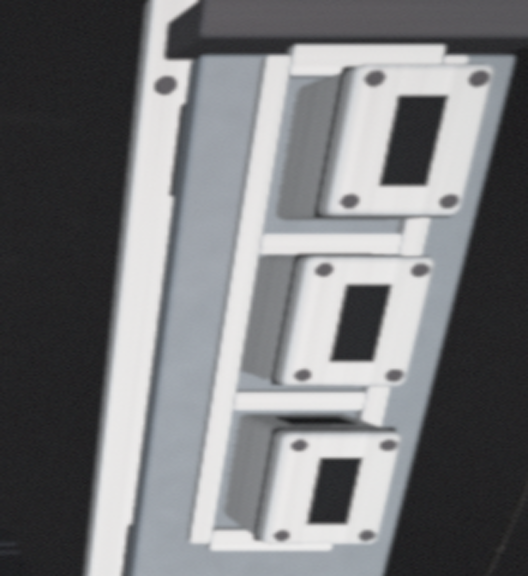

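View pics/s34z.png

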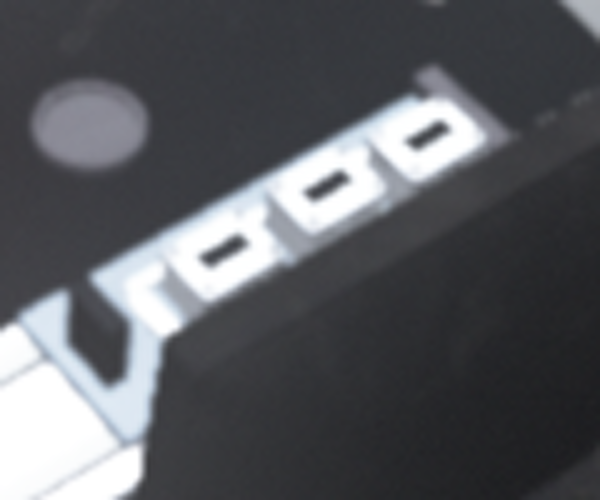

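View pics/dish2.png

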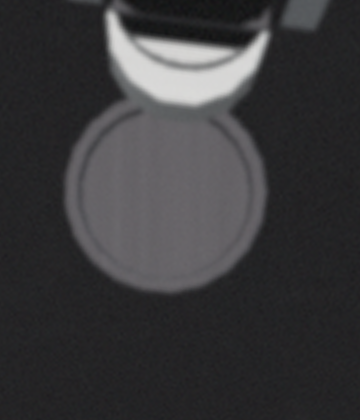

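>>> step_arm(increments=[[0,-0.002,-0.03,0,0,0,1],[0,-0.002,-0.065,0,0,0,1],[0,-0.002,-0.1,0,0,0,1],[0,-0.002,-0.115,0,0,0,1],[0,-0.002,-0.122,0,0,0,1],[0,-0.002,-0.126,0,0,0,1],[0,-0.002,-0.126,0,0,0,1],[0,-0.002,-0.126,0,0,0,1]])

```text
t: 38.77
eef_pos: [0.4354, 0.0852, 0.0593]
tool_rot: [0.0, 0.661, 0.75, 0.001]
contact_force: [-0.9, -0.2, -1.6]
gripper_width: 0.274
```

Run:
```python
from h import *
r,p,f=footcheck("w35")
```

```text
t 38.82 pos [0.4355 0.0851 0.0595] q [7.000e-04 6.615e-01 7.500e-01 9.000e-04] F [ 0.2  0.2 -1.7] w 0.27 j [ 0.13  0.42 -0.55  2.2   0.38  0.61 -0.57]
```

View pics/w35.png

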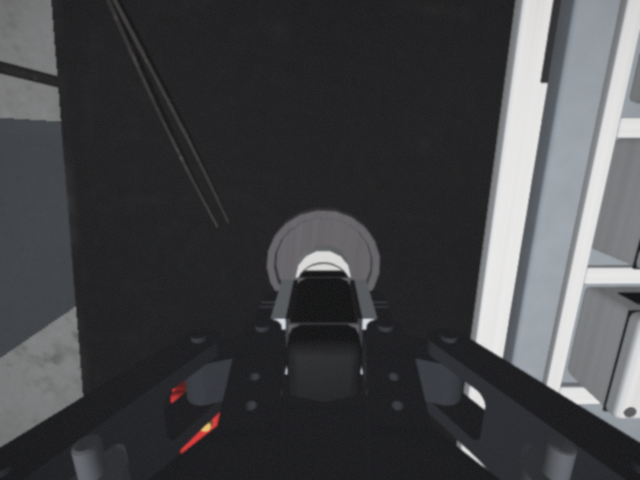

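>>> step_arm(increments=[[0,0,-0.004,0,0,0,1],[0,0,-0.007,0,0,0,1],[0,0,-0.009,0,0,0,1],[0,0,-0.0105,0,0,0,1],[0,0,-0.0105,0,0,0,1],[0,0,-0.0105,0,0,0,1]])

```text
t: 39.32
eef_pos: [0.4345, 0.0845, 0.0487]
tool_rot: [0.001, 0.662, 0.75, -0.0]
contact_force: [-3.3, -0.4, 12.3]
gripper_width: 0.27
```

Contact (12 N) at the grasp height of TCP z 0.0487. Releasing.

>>> step_arm(increments=[[0,0,0.001,0,0,0,1],[0,0,0.001,0,0,0,0.2],[0,0,0.001,0,0,0,-0.4],[0,0,0.001,0,0,0,-0.4],[0,0,0.001,0,0,0,-0.4],[0,0,0.02,0,0,0,-0.4],[0,0,0.06,0,0,0,-0.4],[0,0,0.1,0,0,0,-0.4],[0,0,0.14,0,0,0,-0.4],[0,0,0.16,0,0,0,-0.4]])

```text
t: 40.15
eef_pos: [0.4359, 0.0855, 0.2121]
tool_rot: [0.002, 0.661, 0.75, 0.002]
contact_force: [-0.2, 0.5, -0.1]
gripper_width: 0.703
```

Run:
```python
from h import *
r=cam("wrist","w36");o=obs()
for n,z in (("rest",0),("punch",.005)):
  for uv,cf in find(n,"wrist"): print(n,uv.round(),round(cf,2),onz(r,uv,z).round(4))
```

```text
t 40.2 pos [0.4375 0.0858 0.2142] q [0.0032 0.6615 0.75   0.0035] F [1.3 0.3 2.5] w 0.699 j [ 0.28  0.17 -0.67  2.07  0.13  0.94 -0.34]
rest [324. 209.] 0.61 [0.437  0.0854 0.    ]
rest [482. 245.] 0.53 [0.6112 0.0674 0.    ]
punch [320. 213.] 0.56 [0.4337 0.0811 0.005 ]
```

View pics/w36.png

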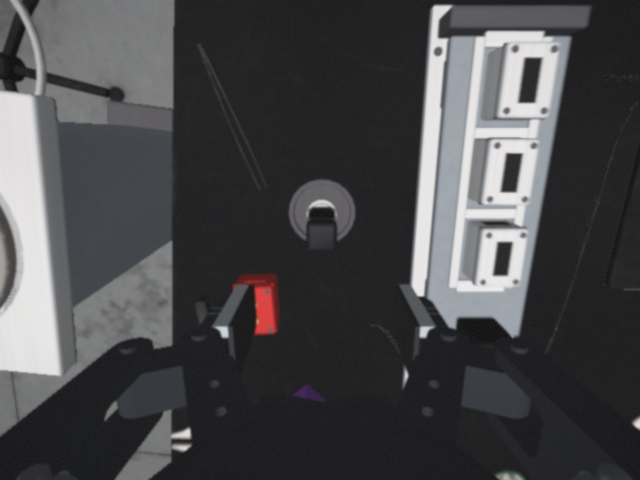

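>>> step_arm(increments=[[0.04,-0.015,0,0,0,0,1],[0.08,-0.03,0,0,0,0,1],[0.12,-0.045,0,0,0,0,1],[0.166,-0.063,0,0,0,0,1],[0.166,-0.063,-0.03,0,0,0,1],[0.166,-0.063,-0.07,0,0,0,1],[0.166,-0.063,-0.1,0,0,0,1],[0.166,-0.063,-0.1,0,0,0,1],[0.166,-0.063,-0.1,0,0,0,1],[0.166,-0.063,-0.1,0,0,0,1]])

```text
t: 41.13
eef_pos: [0.6007, 0.0222, 0.1086]
tool_rot: [0.0, 0.661, 0.75, 0.0]
contact_force: [0.2, 0.4, 0.7]
gripper_width: -0.001
```

Run:
```python
from h import *
r=cam("wrist","w37");o=obs()
a=np.radians(97.2)
for d in (-.011,.011):
    q=o["eef_pos"][:2]+d*np.array([np.cos(a),np.sin(a)]); print("finger edge",q.round(4))
```

```text
t 41.18 pos [0.6014 0.0222 0.1096] q [0.0008 0.6613 0.7501 0.001 ] F [-0.  -0.   1.2] w -0.005 j [ 0.26  0.55 -0.53  1.81  0.35  0.87 -0.31]
finger edge [0.6028 0.0113]
finger edge [0.6    0.0331]
```

View pics/w37.png

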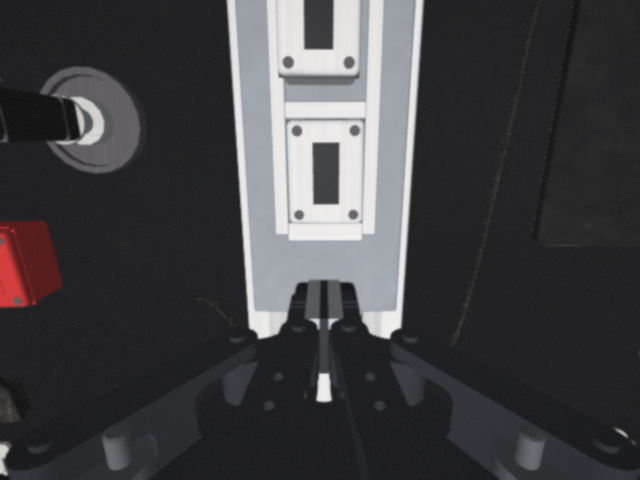

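>>> step_arm(increments=[[0,0.004,-0.015,0,0,0,1],[0,0.004,-0.03,0,0,0,1],[0,0.004,-0.045,0,0,0,1],[0,0.004,-0.055,0,0,0,1],[0,0.004,-0.055,0,0,0,1],[0,0.004,-0.055,0,0,0,1]])

```text
t: 41.68
eef_pos: [0.6009, 0.0256, 0.054]
tool_rot: [0.0, 0.662, 0.75, 0.0]
contact_force: [0.5, -0.6, -0.2]
gripper_width: -0.0
```

>>> step_arm(increments=[[0.0006,-0.005,0,0,0,0,1],[0.0015,-0.012,0,0,0,0,1],[0.0025,-0.02,0,0,0,0,1],[0.0035,-0.028,0,0,0,0,1],[0.0045,-0.036,0,0,0,0,1],[0.0056,-0.045,0,0,0,0,1],[0.0068,-0.054,0,0,0,0,1],[0.0079,-0.063,0,0,0,0,1],[0.009,-0.071,0,0,0,0,1],[0.01,-0.079,0,0,0,0,1]])

```text
t: 42.52
eef_pos: [0.6108, -0.0544, 0.053]
tool_rot: [0.0, 0.662, 0.75, 0.0]
contact_force: [1.8, 4.7, 3.3]
gripper_width: 0.0
```

>>> step_arm(increments=[[0.001,-0.008,0,0,0,0,1],[0.002,-0.016,0,0,0,0,1],[0.0029,-0.023,0,0,0,0,1],[0.0035,-0.028,0,0,0,0,1],[0.0039,-0.031,0,0,0,0,1],[0.0041,-0.033,0,0,0,0,1]])

```text
t: 43.02
eef_pos: [0.6141, -0.0874, 0.0526]
tool_rot: [-0.0, 0.662, 0.75, -0.0]
contact_force: [1.4, 3.7, 0.3]
gripper_width: -0.002
```

>>> step_arm(increments=[[0.0003,-0.002,0,0,0,0,1],[0.0005,-0.004,0,0,0,0,1],[0.0006,-0.005,0,0,0,0,1],[0.0006,-0.005,0,0,0,0,1]])

```text
t: 43.35
eef_pos: [0.6142, -0.0883, 0.0526]
tool_rot: [-0.002, 0.661, 0.751, 0.001]
contact_force: [0.0, 8.6, 1.6]
gripper_width: 0.004
```

>>> step_arm(increments=[[0.0002,-0.0015,0,0,0,0,1],[0.0003,-0.0025,0,0,0,0,1],[0.0003,-0.0025,0,0,0,0,1]])

```text
t: 43.6
eef_pos: [0.6141, -0.0883, 0.0526]
tool_rot: [-0.003, 0.66, 0.751, 0.001]
contact_force: [-1.6, 13.6, 3.0]
gripper_width: -0.002
```

>>> step_arm(increments=[[-0.001,0.012,0,0,0,0,1],[-0.001,0.015,0.01,0,0,0,1],[-0.001,0.015,0.04,0,0,0,1],[-0.001,0.015,0.08,0,0,0,1],[-0.03,0.015,0.12,0,0,0,1],[-0.07,-0.01,0.15,0,0,0,1],[-0.1,-0.04,0.18,0,0,0,1],[-0.1,-0.04,0.2,0,0,0,1],[-0.1,-0.04,0.2,0,0,0,1],[-0.1,-0.04,0.2,0,0,0,1]])

```text
t: 44.43
eef_pos: [0.5152, -0.1368, 0.2559]
tool_rot: [0.003, 0.663, 0.748, -0.0]
contact_force: [0.5, -0.2, -0.4]
gripper_width: -0.002
```

Run:
```python
from h import *
r=cam("wrist","w38");o=obs()
for n,z in (("rest",0),("punch",.005),("nest_1",.034),("carriage_handle",.086)):
  for uv,cf in find(n,"wrist"): print(n,uv.round(),round(cf,2),onz(r,uv,z).round(4))
W=rectify(r,.52,.7,-.14,.16,.070,2000); cv2.imwrite("pics/fin.png",W[:,:,::-1])
cam("side","s38");cam("scene","c38")
for c in("side","scene"):
  rr=cam(c)
  for n in ("solder_spool","side_cutters"):
    for uv,cf in find(n,c)[:2]: print(c,n,uv.round(),round(cf,2),onz(rr,uv,0).round(3))
```

```text
t 44.48 pos [ 0.5151 -0.1353  0.2541] q [ 1.300e-03  6.624e-01  7.491e-01 -2.000e-04] F [-0.4 -0.  -0.6] w 0.001 j [ 0.64  0.27 -0.59  1.84  0.17  1.08  0.1 ]
carriage_handle [439. 194.] 0.9 [ 0.6175 -0.103   0.086 ]
side solder_spool [271. 347.] 0.75 [ 0.729 -0.26   0.   ]
side side_cutters [399. 182.] 0.78 [0.398 0.325 0.   ]
scene solder_spool [342. 202.] 0.67 [ 0.729 -0.275  0.   ]
scene side_cutters [245. 349.] 0.63 [0.396 0.319 0.   ]
```

View pics/w38.png

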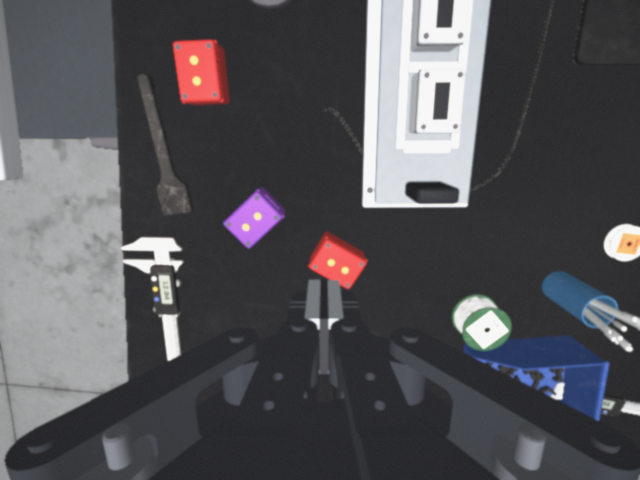

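View pics/fin.png

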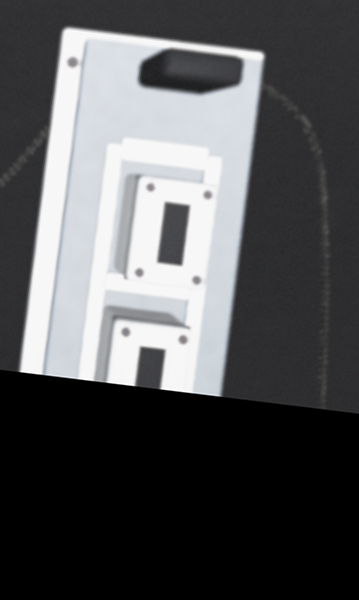

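View pics/s38.png

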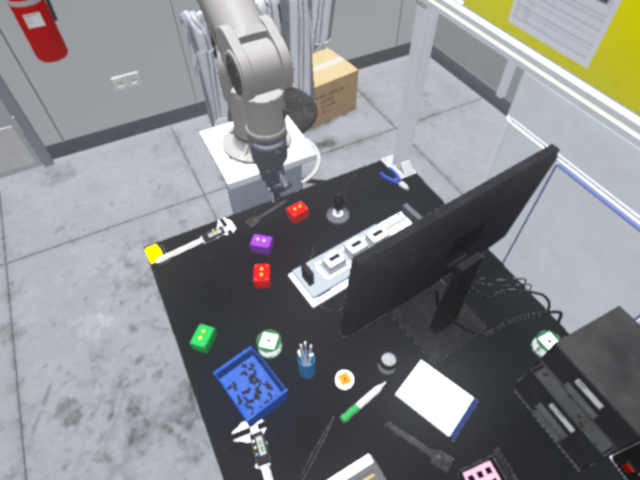

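>>> step_arm(increments=[[0.03,0.03,0.03,0,0,0,1],[0.06,0.06,0.06,0,0,0,1],[0.06,0.09,0.08,0,0,0,1],[0.06,0.09,0.08,0,0,0,1],[0.06,0.09,0.08,0,0,0,1],[0.06,0.09,0.08,0,0,0,1]])

```text
t: 45.58
eef_pos: [0.5753, -0.0437, 0.3328]
tool_rot: [0.0, 0.661, 0.75, -0.0]
contact_force: [-0.9, -0.0, -1.3]
gripper_width: -0.001
```

Run:
```python
from h import *
r=cam("wrist","w39");o=obs()
n1=np.array([.603,.0057])+np.array([.125,-.992])*(-.0685+.1)*1
ax=np.array([-.1253,.9921])
W=rectify(r,.5,.7,-.12,.20,.070,2000)
g=W.max(axis=2)
b=((g<75)).astype(np.uint8)
n,l,st,ce=cv2.connectedComponentsWithStats(b)
for i in range(1,n):
    if 600<st[i,4]<5000:
        cs,_=cv2.findContours((l==i).astype(np.uint8),0,2)
        (cx,cy),(w,h),a=cv2.minAreaRect(max(cs,key=cv2.contourArea)); c=np.array([.5+cx/2000,-.12+cy/2000]); d=[np.linalg.norm(c-(n1+ax*.072*k)).round(4) for k in range(3)]; print(c.round(4),w/2,h/2,round(a,1),d)
for n,z in (("rest",0),("punch",.005)):
  for uv,cf in find(n,"wrist"): print(n,uv.round(),round(cf,2),onz(r,uv,z).round(4))
```

```text
t 45.63 pos [ 0.5746 -0.0452  0.3319] q [-3.000e-04  6.618e-01  7.496e-01 -9.000e-04] F [ 1.1 -1.2 -0.1] w -0.003 j [ 0.47  0.3  -0.63  1.63  0.18  1.27 -0.07]
[ 0.6067 -0.0239] 8.91893196105957 26.689838409423828 7.7 [np.float64(0.0017), np.float64(0.0703), np.float64(0.1423)]
[0.5943 0.0488] 9.232735633850098 27.29286766052246 7.8 [np.float64(0.0754), np.float64(0.0047), np.float64(0.0688)]
[0.5889 0.1181] 9.984796524047852 28.279918670654297 7.1 [np.float64(0.1447), np.float64(0.0727), np.float64(0.0007)]
rest [224.  75.] 0.77 [0.4324 0.0858 0.    ]
punch [224.  79.] 0.8 [0.4341 0.081  0.005 ]
punch [353. 255.] 0.62 [ 0.628 -0.13   0.005]
```

View pics/w39.png

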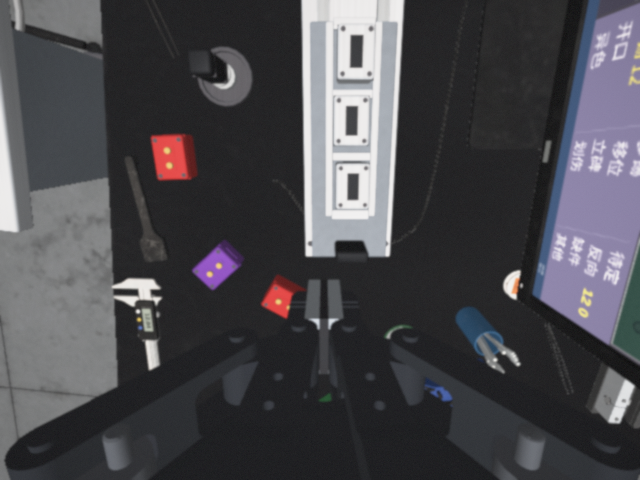

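Run:
```python
from h import *
r=cam("wrist");obs()
cv2.imwrite("pics/w40z.png",cv2.resize(r["color"][0:270,290:420,::-1],None,fx=4,fy=2.2,interpolation=cv2.INTER_CUBIC))
rs=cam("side");cv2.imwrite("pics/s40z.png",cv2.resize(rs["color"][200:310,285:425,::-1],None,fx=5,fy=5,interpolation=cv2.INTER_CUBIC))
rs=cam("scene");cv2.imwrite("pics/c40z.png",cv2.resize(rs["color"][190:310,200:360,::-1],None,fx=5,fy=5,interpolation=cv2.INTER_CUBIC))
```

```text
t 45.78 pos [ 0.5744 -0.046   0.3317] q [-6.000e-04  6.625e-01  7.490e-01 -1.000e-03] F [ 0.1  0.5 -0.2] w 0.002 j [ 0.47  0.3  -0.63  1.63  0.18  1.27 -0.07]
```

View pics/w40z.png

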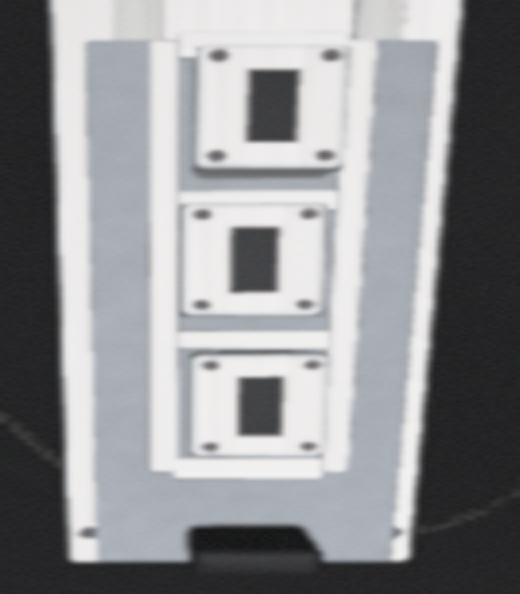

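View pics/s40z.png

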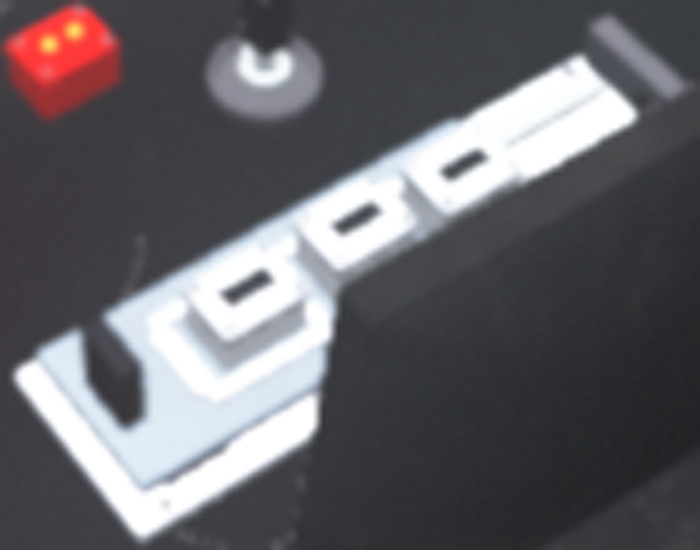

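View pics/c40z.png

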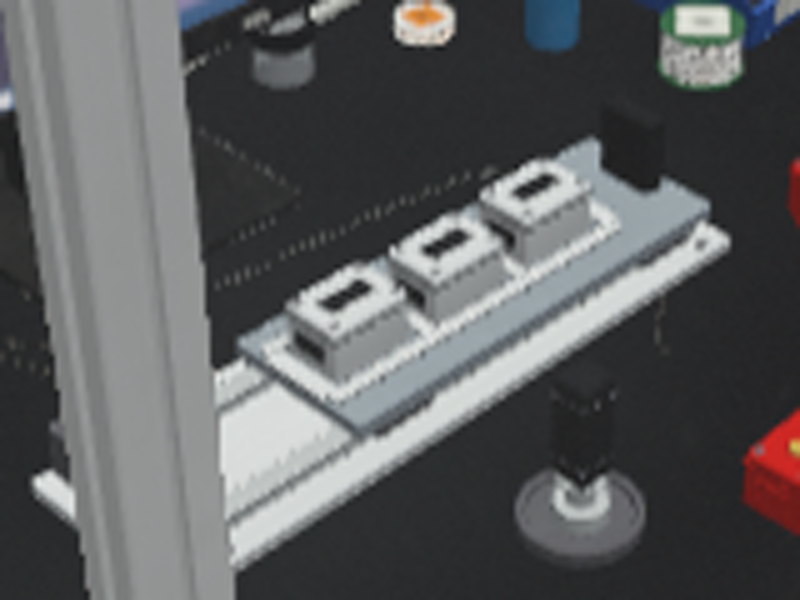

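Run:
```python
from h import *
print(bot.hand_in()); obs()
```

```text
the job is handed in; nothing more can be done
None
the job is handed in; nothing more can be done
```

I carried out the whole sequence and handed the job in at about 46 s of the 200 s allowed; no verdict was reported. All three white modules went into nests of their own and were sealed with the carriage home. The punch was then put back on its rest and the loaded carriage drawn fully back.

**Sealing:** Each press ended with the punch foot at the modules' top height, under 26–34 N. No brass plug stood proud in the later pictures.

**Last checks:**
- **Punch:** it stands upright in the dish, about 4 mm off centre.
- **Carriage:** it took 13.6 N at the loading end without moving, so it is on its hard stop.
- **Bystanders:** the solder spool and side cutters read within about 2 cm of where they started, which is within how far the networks' readings scatter; I never touched them.

**What did not go cleanly:**
- **Slip at the end stop:** the carriage started about 30 mm forward of its loading end, so it reached the end stop earlier than I expected. The fingers slipped over the handle at 35 N. A second push met firm resistance, which confirmed it was home, and the modules were undisturbed.
- **Middle module off centre:** it now sits against the kerb on one side, measured at about 4–5 mm off centre (limit 7.5 mm). It looks flat; I did not measure its height directly.

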